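Slip-angle check on the tilting plate

TASK

Find the tilt at which the arched block lets go of the hinged plate: push the sled slowly under the plate by its upright push plate until the block slips and slides down to the ledge by itself, then stop at once, before the studded block beside it, which grips a little better, slips too, and leave the tilt as it is. Then note the angle by pushing the rider gently along its scale until it just touches the sled's side lug, without shifting the sled. Do not touch the blocks or the hinged plate with the hand, leave the other things on the bench alone, and end with the hand clear.

Things in the scene. Friction and masses are not known exactly. Their poses are not given: they have to be found in the camera images.
- fixture: test fixture fixed to the bench: dark steel base plate 12 mm thick, x -260 to +230, y -105 to +85 mm in its own frame. Origin on the bench; own x is the push direction (push plate towards hinge), z up. A channel 43 mm wide (walls 10 mm tall) runs along y = 0. The hinge axis is at x = +200, z = 49 mm. Scale rail (top at z = 20 mm) parallel to x at y = -82 mm, ticks beside it
- ramp (a joint): tilt of the hinged plate, rad: 0 flat, growing as its free end is lifted, at most 0.65. The block slips at an unknown tilt between 0.22 and 0.45, different each time. From 0.20 on raise it at 0.15 rad/s or slower and stop while the block still slides: no more tilting once its centre is within 65 mm of the hinge. The free-swinging plate lies on the sled's roller and stays as long as the sled does
- ramp_hinge (a point): middle of the hinge axis, 49 mm above the bench, frame tilting with the plate: x from free end to hinge, y along the axis, z out of its top. Aluminium plate 130 mm wide, 0.30 kg; underside at z = 0, top at z = 6 mm; flat for 150 mm from the hinge, then a nose bent up, 40 mm farther out and 32 mm up. A ledge 14 mm high near the hinge stops the block with its centre 35 to 45 mm from the hinge
- part_center (a point): centre (half-way up) of the arched grey-brown cast block, 50 x 40 mm, about 25 mm tall, 0.10 to 0.21 kg, loose on the plate, its centre 110 to 125 mm from the hinge at the start. When it lets go it slides 60 to 85 mm to the ledge in about 1 s
- ref_center (a point): centre of the studded block: base 50 x 40 x 14 mm with an upright round stud 20 mm across on top, 34 mm tall in all, 0.12 kg, this point 12.5 mm above its underside. It lies beside the arched block on the plate (either may be on the left), 110 to 125 mm from the hinge. It starts to slip at a tilt some 0.04 to 0.1 rad above the arched block and must stay up
- sled_roller (a point): middle of the roller axis (20 mm across) at the front of the sled, 68 mm above the bench; frame of the sled, x the push direction. At the start 215 to 235 mm before the hinge. At a horizontal distance d (mm) from the hinge the plate's tilt is about atan(19/d) + asin(10/d): 0.19 rad at d = 150, rising to 0.29 at 100, 0.36 at 80, 0.47 at 60. A stop ends the travel at d = 50
- sled: the loose 0.9 kg steel sled: a slab 210 x 40 x 12 mm in the channel with roller, push plate and side lug. Origin on its underside below the roller axis, 12 mm above the bench, x the push direction. A push of 4 to 18 N moves it, growing as the plate rises; it stays where it is left. More than 25 N from the hand is too rough
- sled_plate (a point): centre of the sled's upright push plate at its rear, 52 mm above the bench, 190 mm behind the roller axis: 44 mm wide (y), 56 mm tall, 8 mm thick (x); the face to push is 4 mm to -x of this point, its top 28 mm above it
- sled_lug (a point): middle of the rear (-x) face of the sled's side lug, the face that the rider is to touch: 38 mm above the bench, 34 mm ahead of the push plate's centre and 82 mm to its -y side, in line with the rider. The lug is a bar 12 mm square sticking out sideways. Frame of the sled
- rider (a joint): position of the rider along its scale, m: 0 at the outer end, growing towards the hinge, at most 0.235. It slides with about 1 N of friction and stays where it is left
- rider_post (a point): centre of the rider's upright black post, 48 mm above the bench: 20 mm long (x), 22 mm wide, its top 27 mm above this point; the face to push is 10 mm behind (-x). It touches the lug when this point is 10 mm behind point sled_lug along x. It must press on the lug with no more than 6 N; about 7 N can already shift the sled
- bolt: bystander: loose steel bolt 46 x 13 mm lying on the fixture's base plate beside the channel, on the side away from the scale rail; origin on its underside
- woodblock: bystander: wood block 90 x 110 x 60 mm
- driver: bystander: screwdriver about 190 mm long

How it is judged:
By the outcome, as a careful person would: the job done as asked, in the order asked, and still so for the second after the job is handed in, with the robot touching nothing.
It also fails if it takes over 72 s, if anything falls off the work surface, if the arm or the gripper's body presses on something with over 40 N, if the wrist force passes 120 N, or if a joint passes its speed limit or range.

ROBOT

A 6-joint arm with a two-finger parallel gripper is mounted at the origin on the work surface. World frame = base frame: x ahead of the robot, y to its left, z up, the work surface at z = 0. Lengths are in mm, angles in rad, forces in N, time in s.
With the tool pointing down it reaches from about 350 to 775 mm from the base axis. Payload 7.3 kg.
Tool frame: the origin (TCP) lies at the centre of the arm's flange, where the gripper is bolted on; the fingertips stand 178 mm ahead of it and the grasp point (between the pads) lies 159 mm ahead of it; x points along the fingers, y is the direction in which the jaws open and shut, and the axes are right-handed (so a half turn about x gives the same grasp; the last joint's range is limited). The gripper opens to 92 mm and grips with 3 to 60 N. Pads are 19 mm wide; open, the fingers measure 130 mm over their backs; the gripper's body (75 mm by 190 mm) begins 47 mm behind the grasp point.
Start: joints at [1.18, 0.342, 1.524, -0, 1.275, -0.146], TCP at [127.218, 509.356, 404.741] pointing down, gripper open.
Joint ranges: [-2.53, 2.53], [-0.77, 2.02], [0.04, 2.7], [-1, 4.14], [0.28, 2.66], [-3.11, 3.11]. Speed limits (rad/s): [2.57, 2.57, 3.14, 3.14, 3.14, 3.14].

INTERFACE

Orientations are given as [roll, pitch, yaw] about the fixed x, y, z axes, in that order (R = Rz(yaw) Ry(pitch) Rx(roll)).
In Python, from workcell import manip gives the robot as it stands.
- The arm moves only by the tool send_rows, never from a script. Its argument "deltas" is a list of rows, each a list of 5 numbers: the shift along the tool's x, y, z as a fraction of full scale, then the turn about the tool's x as a fraction of full scale, then the gripper command: -1 is shut, 1 is fully open, values between are in proportion. In form: [[x, y, z, turn, jaw], ...]. A call has 1 to 20 rows; each row is the pose to reach, as a shift and turn from the pose commanded when the call began, along the tool's axes at that moment; what a row does not reach only later rows make up. Full scale, the value 1, is 0.2 m for a shift and pi/2 rad for a turn. A row lasts 1/10 s, in which the tool goes at most 50 mm and 8.59 degrees, less where a joint would pass 70% of its speed; a pose out of reach is approached as far as the arm can. A call with a number of a shift or a turn outside -1 to 1 is refused whole. A call with a gripper value outside its range is refused whole. The fingers move at their own pace and stop on an object; "grip_force" is the grip in N (left out, the last holds). Time passes only in rows, so rows that repeat a pose let the fingers close. It gives the time, the measured TCP pose, the force and the opening at its end, in the units of the state.
- manip.observe(): the state, without advancing time (a new reading comes with each control period).
- manip.capture(name): name is "scene" or "top" or "wrist"; returns a dict with "img" (480x640x3 uint8, blue, green, red), "camera_matrix" (3x3 intrinsics, pixels), "eye" and "attitude" of the camera in the world. Camera axes: x right, y down, z forward; pixel columns grow to the right and rows downward; lengths in mm; the calibration is good to about 2 mm. A picture is of the moment at which its call begins. There is no depth.
- manip.sign_off(): hands the job in, once; it reports no verdict.
The state is a dict: "time_s": time; "qpos": joint angles; "qvel": joint speeds; "joint_efforts": joint torques, N m; "tcp_pos": TCP position; "tool_rot": TCP orientation; "contact_force": force on the tool from outside, world axes, zero at the start; "torque": the same for the moment, N m; "opening": finger opening in mm.
Only numpy, scipy, OpenCV 4.12 (cv2) and the standard library are available. Lean on these libraries where they do the work, as an engineer would, in place of code of your own. Each camera call takes 0.05 s, during which the arm holds its last target.

## Working session

There is one attempt and no reset: what is moved stays moved. The work goes in short steps, Python scripts to look and compute and a tool call to move; the robot and the scene stay as the last step left them, time stands still between calls to the robot, and variables do not carry over. Pictures are saved under pics/ and viewed, and the job is handed in when it is done.

Besides the shell and the picture viewer there is one more tool, called after "Call:" in YAML: its name, and indented under it one key for each argument. send_rows: Moves the arm, as the interface text tells. Its arguments: {"type":"object","properties":{"deltas":{"type":"array"},"grip_force":{"type":"number"}},"required":["deltas"]}

```bash
ls; mkdir -p pics
python3 - <<'E'
from workcell import manip
import cv2
s=manip.observe();print(s)
for n in("scene","top","wrist"):
    c=manip.capture(n);cv2.imwrite(f"pics/a_{n}.png",c["img"]);print(n,c["camera_matrix"],c["eye"],c["attitude"])
E
```

```text
pics
{'time_s': 0.0, 'qpos': array([ 1.17999942e+00,  3.42716566e-01,  1.52500930e+00, -2.87845387e-05,
        1.27536042e+00, -1.45953900e-01]), 'qvel': array([ 0.00063335,  0.00169774,  0.00060652,  0.00052513, -0.00045588,
       -0.00093974]), 'joint_efforts': array([ 2.53778446e-03, -4.31245172e+01, -2.44224000e+01,  7.18813855e-02,
        5.58131863e-02, -9.41872986e-05]), 'tcp_pos': array([127.17097023, 509.23140854, 404.05063791]), 'tool_rot': array([-1.69832414,  1.56930244, -1.94315875]), 'contact_force': array([ 0.15135662, -0.06317216, -0.18380326]), 'torque': array([0.04075428, 0.00186341, 0.01030596]), 'opening': 91.51914337669649}
scene [[479.46287333   0.         322.93662136]
 [  0.         479.46287333 232.99123478]
 [  0.           0.           1.        ]] [1147.67872654 -537.10943931  596.15148292] [-2.12364968 -0.00687181  0.8255762 ]
top [[543.67527111   0.         323.1646449 ]
 [  0.         543.67527111 233.60974951]
 [  0.           0.           1.        ]] [ 329.81179849   38.27435074 1177.4778191 ] [-2.98042836 -0.00309436 -1.58629661]
wrist [[346.49787324   0.         318.52985986]
 [  0.         346.49787324 234.47550053]
 [  0.           0.           1.        ]] [ 58.2908242  526.28663322 383.05958885] [2.87523515e+00 2.14009089e-03 1.32589897e+00]
```

View pics/a_scene.png

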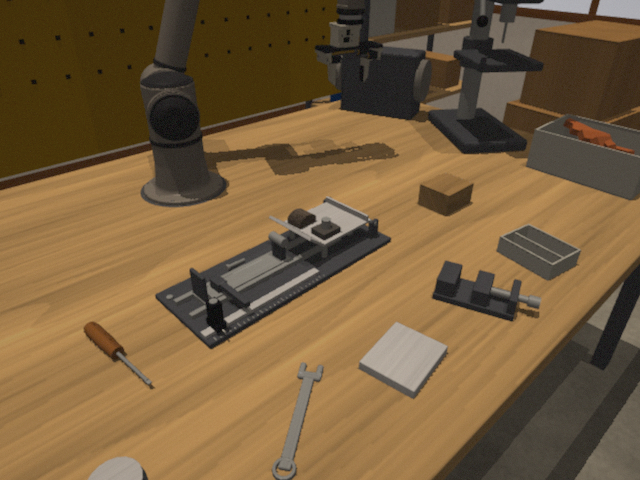

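View pics/a_top.png

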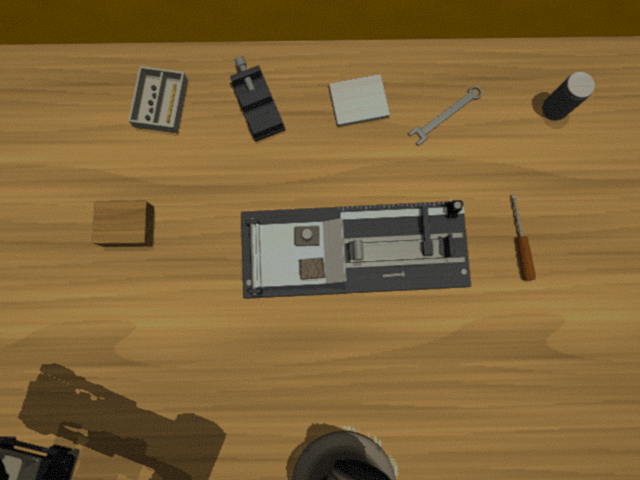

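View pics/a_wrist.png

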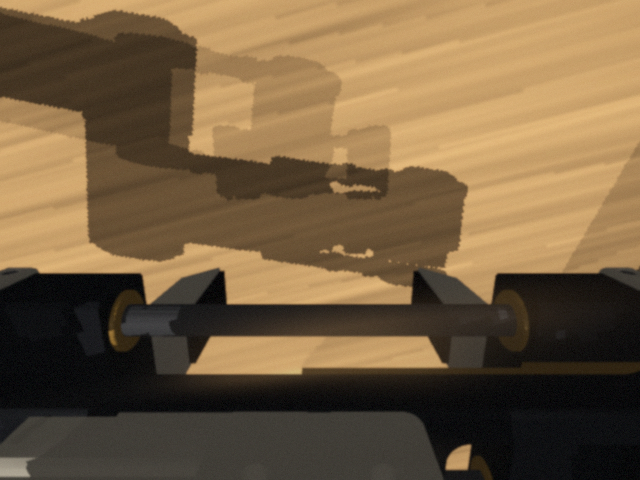

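```bash
cat > h.py <<'E'
import numpy as np, cv2
from scipy.spatial.transform import Rotation as R
from workcell import manip
def rot(a): return R.from_euler('xyz',a).as_matrix()
def cap(n,f=None):
    c=manip.capture(n)
    if f: cv2.imwrite(f"pics/{f}.png",c["img"])
    return c
def ray(c,u,v,z):
    K=np.array(c["camera_matrix"]);d=rot(c["attitude"])@np.linalg.inv(K)@[u,v,1.]
    e=np.array(c["eye"]);return e+d*(z-e[2])/d[2]
def proj(c,P):
    K=np.array(c["camera_matrix"]);p=(np.atleast_2d(P)-c["eye"])@rot(c["attitude"]);p=p@K.T
    return p[:,:2]/p[:,2:]
E
python3 - <<'E'
import cv2
a=cv2.imread('pics/a_top.png')
cv2.imwrite('pics/a_top_c1.png',cv2.resize(a[195:305,350:480],None,fx=6,fy=5.4,interpolation=cv2.INTER_CUBIC) if 0 else cv2.resize(a[195:305,345:475],None,fx=5,fy=5,interpolation=cv2.INTER_CUBIC))
cv2.imwrite('pics/a_top_c2.png',cv2.resize(a[195:305,235:365],None,fx=5,fy=5,interpolation=cv2.INTER_CUBIC))
b=cv2.imread('pics/a_scene.png')
cv2.imwrite('pics/a_sc_c.png',cv2.resize(b[195:350,150:400],None,fx=3,fy=3,interpolation=cv2.INTER_CUBIC))
E
```

```text
(no output)
```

View pics/a_top_c1.png

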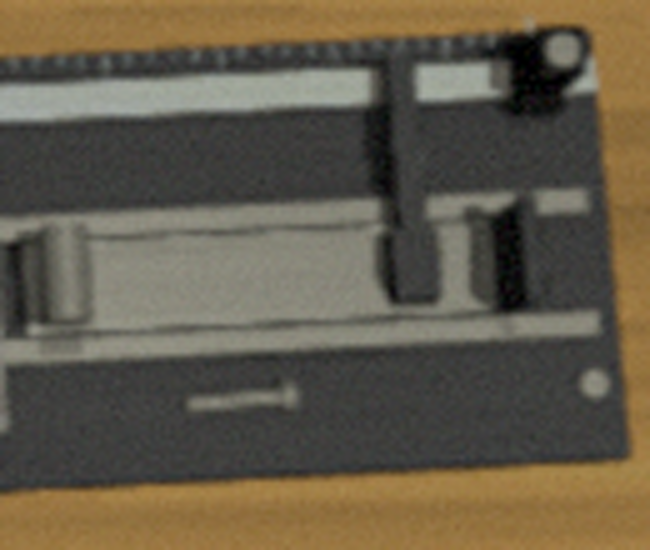

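View pics/a_top_c2.png

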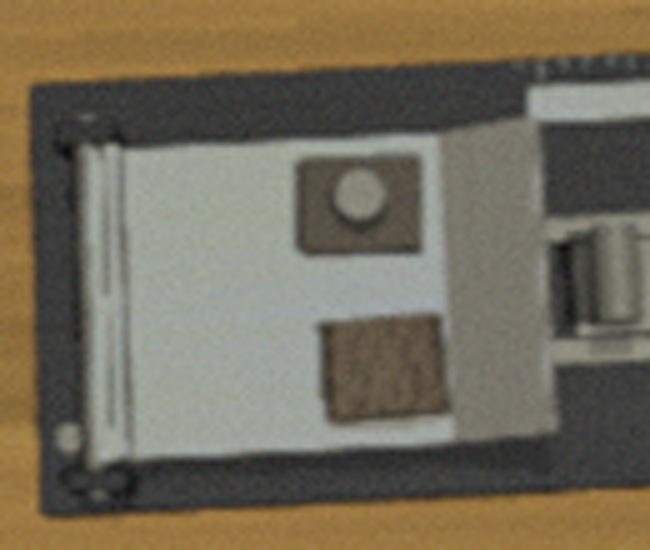

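View pics/a_sc_c.png

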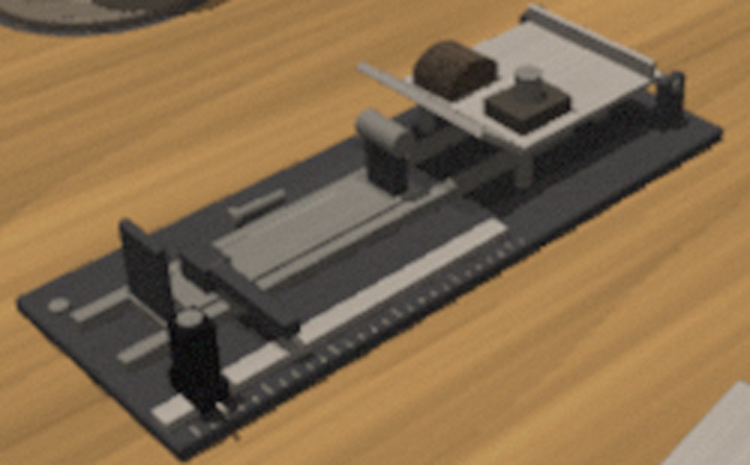

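Run:
```python
from h import *
import json
c=manip.capture("top")
pts=[(463.2,200.2),(471,286.5),(241.6,212),(243.6,298)]
loc=np.array([(-260,-105),(-260,85),(230,-105),(230,85)],float)
W=np.array([ray(c,u,v,12) for u,v in pts]);print(W.round(1))
from scipy.optimize import least_squares
def f(p):
    ct,st=np.cos(p[2]),np.sin(p[2]);return (loc@np.array([[ct,st],[-st,ct]])+p[:2]-W[:,:2]).ravel()
r=least_squares(f,[480,0,1.6]);p=r.x;print(p,r.fun.round(1))
np.save('fix.npy',p)
def w2f(q): ct,st=np.cos(p[2]),np.sin(p[2]);d=np.array(q)[:2]-p[:2];return np.array([ct*d[0]+st*d[1],-st*d[0]+ct*d[1]])
def crop1(x,y,z): return w2f(ray(c,345+x/5,195+y/5,z)).round(1)
def crop2(x,y,z): return w2f(ray(c,235+x/5,195+y/5,z)).round(1)
print('plate top corners rear edge',crop1(525,197,80),crop1(525,307,80),'front',crop1(475,210,80))
print('rider post top',crop1(562,50,75))
print('lug rear',crop1(418,120,44),'lug front',crop1(385,120,44))
print('roller',crop1(85,275,68),crop1(45,275,68))
print('part',crop2(385,368,80),'ref',crop2(360,205,69))
s=c
sc=manip.capture("scene")
def F(x,y,z):
    ct,st=np.cos(p[2]),np.sin(p[2]);return [p[0]+ct*x-st*y,p[1]+st*x+ct*y,z]
im=sc["img"].copy()
for q in [(-260,-105,12),(-260,85,12),(230,-105,12),(230,85,12),(200,-65,55),(200,65,55)]:
    u=proj(sc,F(*q))[0];cv2.circle(im,tuple(int(t) for t in u),2,(0,0,255),-1);print(q,u.round(1))
cv2.imwrite('pics/b_sc.png',cv2.resize(im[195:350,150:400],None,fx=3,fy=3,interpolation=cv2.INTER_CUBIC))
```

```text
[[ 588.9 -276.8   12. ]
 [ 399.8 -282.8   12. ]
 [ 569.7  209.2   12. ]
 [ 382.8  203.3   12. ]]
[474.77614799 -22.15693793   1.6072459 ] [ 0.3 -1.3 -0.5 -2.3  1.6  2.3 -1.4  1.3]
plate top corners rear edge [-206.1  -20.4] [-202.    24.8] front [-185.2  -16. ]
rider post top [-228.2  -81.9]
lug rear [-172.6  -61. ] lug front [-158.6  -61.8]
roller [-25.2   0.9] [-8.7  0.1]
part [79.3 35.1] ref [ 86.5 -33.8]
(-260, -105, 12) [208.3 345.1]
(-260, 85, 12) [152.7 293.9]
(230, -105, 12) [390.7 236.9]
(230, 85, 12) [331.4 208.3]
(200, -65, 55) [369.9 219. ]
(200, 65, 55) [329.  199.7]
```

View pics/b_sc.png

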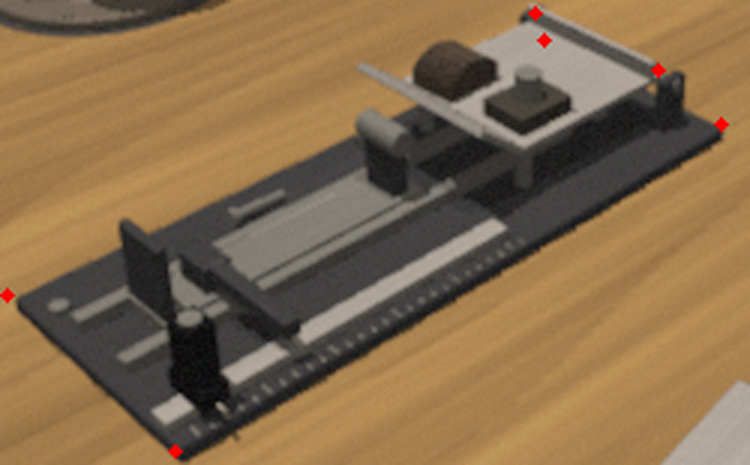

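Run:
```python
from h import *
s=manip.observe();M=rot(s['tool_rot']);print(M.round(4))
p=np.load('fix.npy')
fy=np.array([-np.sin(p[2]),np.cos(p[2]),0])
for sg in(1,-1):
    t=sg*fy@M; print('turn',np.arctan2(t[2],t[1]))
# joint fit with scene corners
c=manip.capture("top");sc=manip.capture("scene")
pt=np.array([(463.2,200.2),(471,286.5),(241.6,212),(243.6,298)])
ps=np.array([(150+183/3,195+457/3),(150+18/3,195+303/3),(150+721/3,195+135/3)])
L=np.array([(-260,-105,12),(-260,85,12),(230,-105,12),(230,85,12)],float)
from scipy.optimize import least_squares
def X(q,L): return L@rot([0,0,q[2]]).T+[q[0],q[1],0]
g=lambda q,wt,ws:np.r_[wt*(proj(c,X(q,L))-pt).ravel(),ws*(proj(sc,X(q,L[:3]))-ps).ravel()]
for w in((1,0),(0,1),(1,1)):
    r=least_squares(lambda q:g(q,*w),p);print(w,r.x,g(r.x,1,1).round(1))
```

```text
[[-3.000e-04  2.424e-01  9.702e-01]
 [-6.000e-04  9.702e-01 -2.424e-01]
 [-1.000e+00 -6.000e-04 -1.000e-04]]
turn -1.852068123424208
turn 1.289524530165585
(1, 0) [474.88558295 -22.15353742   1.60721808] [ 0.6 -0.2  1.1  0.2 -1.1 -0.8 -0.6  0.6 -2.7 -2.2 -3.2 -2.1  0.4 -3.1]
(0, 1) [481.20936605 -22.5377535    1.61374509] [ 0.2 -3.7  1.3 -3.6 -1.2 -2.9 -0.1 -1.7  0.1  0.3 -1.7  0.1  2.  -2.3]
(1, 1) [477.07274769 -21.7974235    1.61162767] [ 0.1 -1.6  1.  -1.4 -1.4 -1.3 -0.6  0.  -1.2 -1.3 -2.4 -1.3  1.  -3. ]
```

Call:
send_rows:
  deltas:
    - [0,-0.5,1,0,-1]
    - [0,-0.5,1,0,-1]
    - [0,-0.5,1,0,-1]
    - [0,-0.5,1,0,-1]
    - [0,-0.5,1,0,-1]
  grip_force: 20

```text
time_s: 0.85
tcp_pos: [299.2, 361.6, 404.9]
tool_rot: [-0.138, 1.57, -0.385]
contact_force: [-0.3, 0.6, 0.2]
opening: 56.5
```

Call:
send_rows:
  deltas:
    - [0,-1,1,0,-1]
    - [0,-1,1,0,-1]
    - [0,-1,1,0,-1]
    - [0,-1,1,0,-1]
    - [0,-1,1,0,-1]
    - [0,-1,1,0,-1]

```text
time_s: 1.45
tcp_pos: [443.7, 118.7, 404.9]
tool_rot: [-0.098, 1.57, -0.344]
contact_force: [0.2, -0.5, -0.2]
opening: 8.3
```

Call:
send_rows:
  deltas:
    - [0,-1,0.68,0,-1]
    - [0,-1,0.68,0,-1]
    - [0,-1,0.68,0,-1]
    - [0,-1,0.68,0,-1]
    - [0,-1,0.68,0,-1]

```text
time_s: 1.95
tcp_pos: [526.5, -108.3, 404.7]
tool_rot: [-0.168, 1.57, -0.414]
contact_force: [1.2, 0.3, 0.3]
opening: 0.6
```

Call:
send_rows:
  deltas:
    - [0,-0.83,0,0.819,-1]
    - [0,-0.83,0,0.819,-1]
    - [0,-0.83,0,0.819,-1]
    - [0,-0.83,0,0.819,-1]
    - [0,-0.83,0,0.819,-1]
    - [0,-0.83,0,0.819,-1]
    - [0,-0.83,0,0.819,-1]
    - [0,-0.83,0,0.819,-1]
    - [0,-0.83,0,0.819,-1]
    - [0,-0.83,0,0.819,-1]
    - [0,-0.83,0,0.819,-1]

```text
time_s: 3.05
tcp_pos: [485.8, -266.7, 404.7]
tool_rot: [-2.594, 1.571, 2.16]
contact_force: [-0.5, -0.0, 0.0]
opening: 0.5
```

Run:
```python
from h import *
s=manip.observe();M=rot(s['tool_rot']);print(M.round(4))
w=cap("wrist","c_w");t=cap("top","c_t")
cv2.imwrite('pics/c_t2.png',cv2.resize(t['img'][150:350,220:500],None,fx=2.8,fy=2.8,interpolation=cv2.INTER_CUBIC))
```

```text
[[-1.000e-04  9.991e-01  4.200e-02]
 [ 1.000e-04  4.200e-02 -9.991e-01]
 [-1.000e+00 -1.000e-04 -1.000e-04]]
```

View pics/c_w.png

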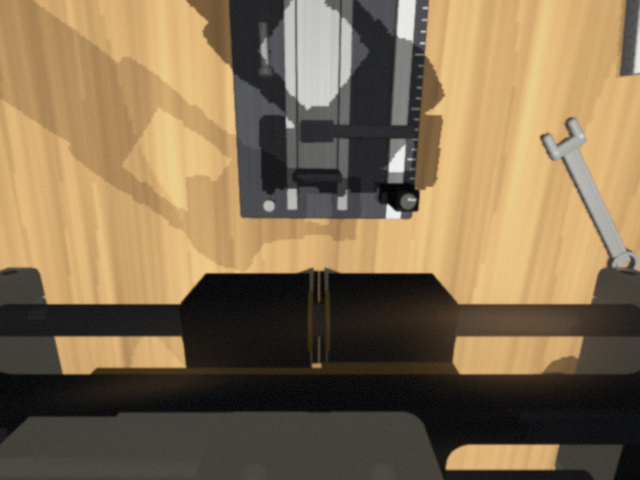

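View pics/c_t2.png

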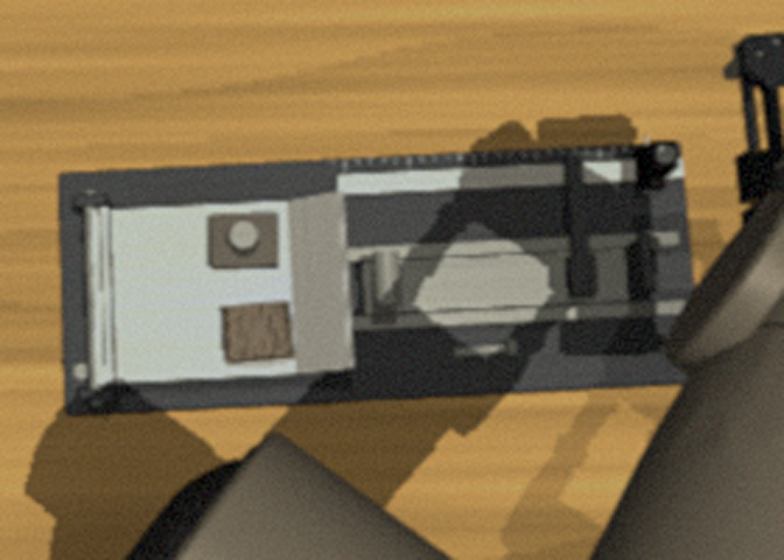

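Run:
```python
from h import *
w=manip.capture("wrist");print(w['eye'],w['attitude'])
print('corners',ray(w,240,217,12).round(1),ray(w,411,217,12).round(1))
q=np.array([477,-22,1.611])
def wf(P): d=P[:2]-q[:2];c,s=np.cos(q[2]),np.sin(q[2]);return np.array([c*d[0]+s*d[1],-s*d[0]+c*d[1]]).round(1)
for n,u,v,z in [('cornL',240,217,12),('cornR',411,217,12),('post',409,202,75),('plate rear top L',293,179,80),('plate rear top R',342,179,80),('lugrear',370,138,44)]:
    P=ray(w,u,v,z);print(n,P.round(1),wf(P))
cv2.imwrite('pics/c_w2.png',cv2.resize(w['img'][90:230,230:440],None,fx=3.8,fy=3.8,interpolation=cv2.INTER_CUBIC))
```

```text
[ 482.502221   -196.20525788  383.59588793] [ 2.87491192e+00 -4.58820489e-04  4.12516172e-02]
corners [ 400.  -281.3   12. ] [ 587.4 -273.6   12. ]
cornL [ 400.  -281.3   12. ] [-256.    87.4]
cornR [ 587.4 -273.6   12. ] [-255.8 -100.2]
post [ 566.3 -246.8   75. ] [-228.2  -80.1]
plate rear top L [ 461.8 -230.    80. ] [-207.2   23.5]
plate rear top R [ 504.4 -228.2   80. ] [-207.2  -19.1]
lugrear [ 531.1 -192.5   44. ] [-172.6  -47.3]
```

View pics/c_w2.png

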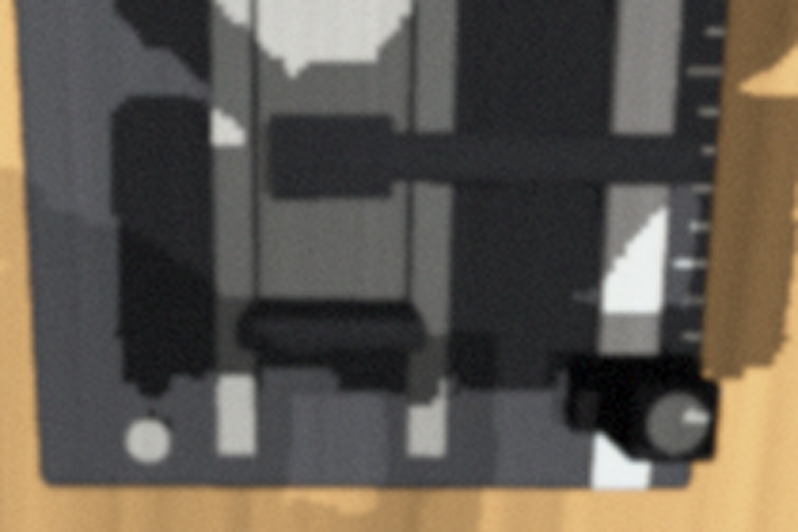

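Call:
send_rows:
  deltas:
    - [0.9,0,0,0,-1]
    - [0.9,0,0,0,-1]
    - [0.9,0,0,0,-1]
    - [0.9,0,0,0,-1]
    - [0.9,0,0,0,-1]

```text
time_s: 3.7
tcp_pos: [484.6, -265.8, 220.6]
tool_rot: [-2.258, 1.562, 2.494]
contact_force: [-0.3, 0.2, 1.0]
opening: 0.3
```

Call:
send_rows:
  deltas:
    - [0,0,-0.05,0,-1]
    - [0,0,-0.075,0,-1]
    - [0,0,-0.085,0,-1]
    - [0,0,-0.09,0,-1]
    - [0,0,-0.095,0,-1]

```text
time_s: 4.2
tcp_pos: [485.3, -247.7, 225.7]
tool_rot: [0.944, 1.569, -0.587]
contact_force: [0.3, 0.9, 1.0]
opening: 0.5
```

Call:
send_rows:
  deltas:
    - [0,0,-0.01,0,-1]
    - [0,0,-0.02,0,-1]
    - [0,0,-0.03,0,-1]
    - [0,0,-0.04,0,-1]
    - [0,0,-0.05,0,-1]
    - [0,0,-0.06,0,-1]

```text
time_s: 4.8
tcp_pos: [484.8, -236.3, 224.8]
tool_rot: [0.504, 1.569, -1.027]
contact_force: [0.6, -6.1, -0.4]
opening: 0.6
```

Call:
send_rows:
  deltas:
    - [0,0,-0.01,0,-1]
    - [0,0,-0.02,0,-1]
    - [0,0,-0.03,0,-1]
    - [0,0,-0.04,0,-1]
    - [0,0,-0.05,0,-1]
    - [0,0,-0.06,0,-1]
    - [0,0,-0.07,0,-1]
    - [0,0,-0.08,0,-1]
    - [0,0,-0.09,0,-1]
    - [0,0,-0.1,0,-1]
    - [0,0,-0.11,0,-1]
    - [0,0,-0.12,0,-1]
    - [0,0,-0.13,0,-1]
    - [0,0,-0.14,0,-1]
    - [0,0,-0.15,0,-1]

```text
time_s: 6.3
tcp_pos: [483.8, -207.2, 225.0]
tool_rot: [0.469, 1.567, -1.062]
contact_force: [0.9, -10.8, -3.3]
opening: 0.4
```

Run:
```python
from h import *
w=cap("wrist","d_w");t=cap("top")
cv2.imwrite('pics/d_t2.png',cv2.resize(t['img'][150:350,220:500],None,fx=2.8,fy=2.8,interpolation=cv2.INTER_CUBIC))
s=cap("scene")
cv2.imwrite('pics/d_s.png',cv2.resize(s['img'][150:350,140:410],None,fx=2.9,fy=2.9,interpolation=cv2.INTER_CUBIC))
```

```text
(no output)
```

View pics/d_t2.png

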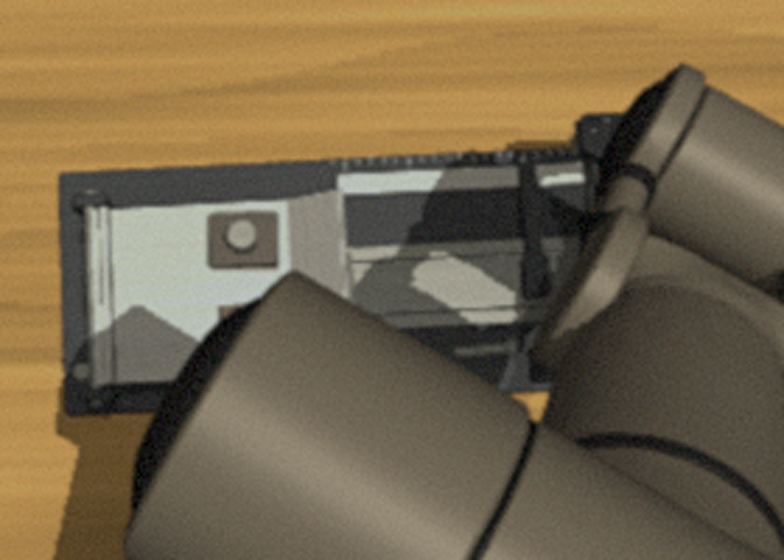

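View pics/d_s.png

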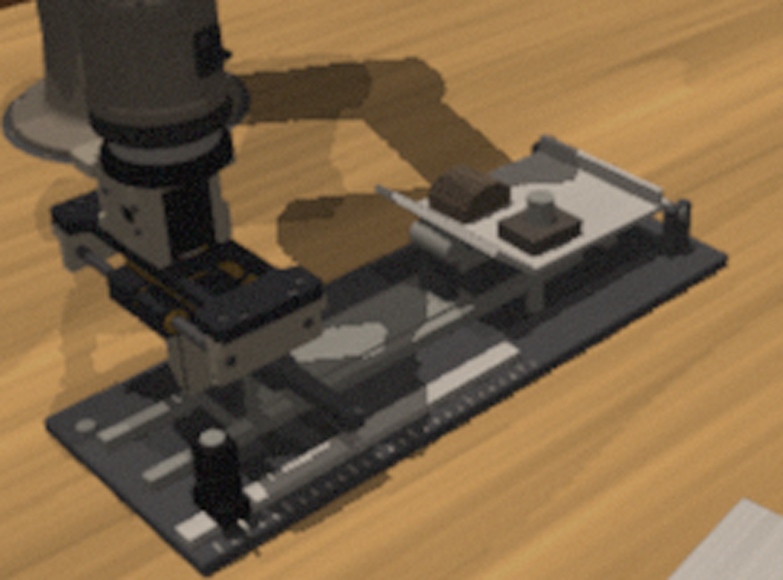

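View pics/d_w.png

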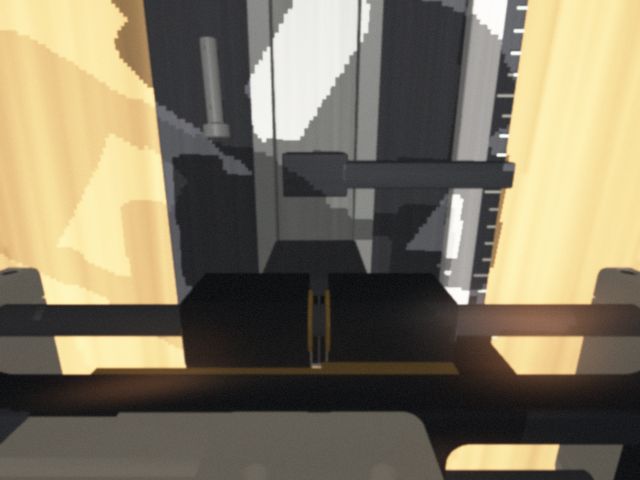

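Call:
send_rows:
  deltas:
    - [0,0,-0.01,0,-1]
    - [0,0,-0.02,0,-1]
    - [0,0,-0.03,0,-1]
    - [0,0,-0.04,0,-1]
    - [0,0,-0.05,0,-1]
    - [0,0,-0.06,0,-1]
    - [0,0,-0.07,0,-1]
    - [0,0,-0.08,0,-1]
    - [0,0,-0.09,0,-1]
    - [0,0,-0.1,0,-1]
    - [0,0,-0.11,0,-1]
    - [0,0,-0.12,0,-1]
    - [0,0,-0.13,0,-1]

```text
time_s: 7.75
tcp_pos: [482.9, -181.5, 225.1]
tool_rot: [0.529, 1.566, -1.002]
contact_force: [1.4, -12.4, -3.2]
opening: 0.4
```

```bash
cat > look.py <<'E'
from h import *
import sys
s=cap("scene",'raw_'+sys.argv[1]);i=s['img'][170:290,255:405]
cv2.imwrite(f'pics/{sys.argv[1]}.png',cv2.resize(i,None,fx=4.5,fy=4.5,interpolation=cv2.INTER_CUBIC))
o=manip.observe();print(o['time_s'],o['tcp_pos'].round(1),o['contact_force'].round(1))
E
python3 look.py e1
```

```text
7.8 [ 482.8 -181.2  225. ] [  0.8 -11.6  -2.6]
```

View pics/e1.png

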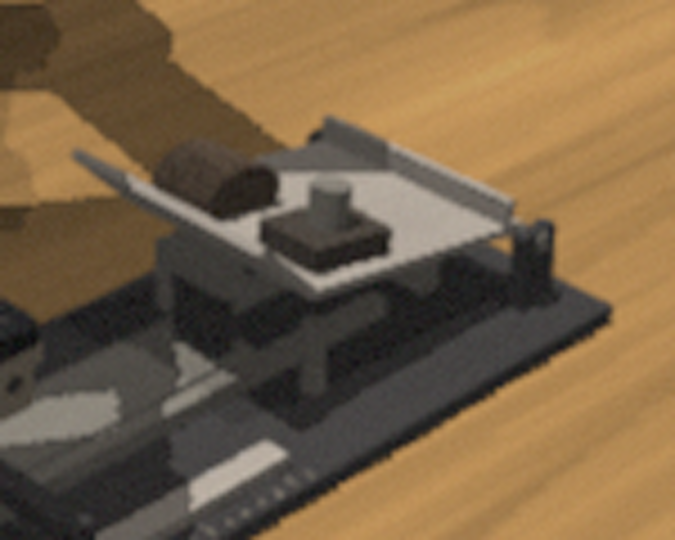

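Run:
```python
from h import *
sc=manip.capture("scene")
q=np.array([477,-22,1.611])
for th in np.arange(0,.5,.05):
    x=200-150*np.cos(th);z=49+150*np.sin(th)
    P=np.array([x,-65,z])@rot([0,0,q[2]]).T+[q[0],q[1],0]
    xs=200-117*np.cos(th)-29*np.sin(th); print(round(th,2),proj(sc,P)[0].round(1))
```

```text
0.0 [323.6 246.9]
0.05 [323.7 243.9]
0.1 [323.9 240.7]
0.15 [324.2 237.5]
0.2 [324.7 234.2]
0.25 [325.3 230.9]
0.3 [326.1 227.5]
0.35 [326.9 224.1]
0.4 [327.9 220.6]
0.45 [329.  217.1]
```

```bash
cat > trk.py <<'E'
from h import *
import sys,json,os
n=sys.argv[1]
s=cap("scene",'raw_'+n);im=s['img']
st=json.load(open('st.json')) if os.path.exists('st.json') else {'prev':'e1','A':[287,199,32,21],'R':[313,209,30,22]}
pv=cv2.imread(f"pics/raw_{st['prev']}.png")
up=lambda a:cv2.resize(a,None,fx=4,fy=4,interpolation=cv2.INTER_CUBIC)
out={}
for k in 'AR':
    x,y,w,h=st[k];xi,yi=int(round(x)),int(round(y));m=12
    T=up(pv)[int(y*4):int(y*4)+4*h,int(x*4):int(x*4)+4*w]
    S=up(im)[int(y*4)-4*m:int(y*4)+4*(h+m),int(x*4)-4*m:int(x*4)+4*(w+m)]
    r=cv2.matchTemplate(S,T,cv2.TM_CCOEFF_NORMED);_,sc,_,l=cv2.minMaxLoc(r)
    d=np.array(l)/4-m;out[k]=(d,round(sc,3));st[k]=[x+d[0],y+d[1],w,h]
st['prev']=n;json.dump(st,open('st.json','w'))
o=manip.observe();print(round(o['time_s'],2),o['tcp_pos'].round(1),o['contact_force'].round(1),'A',out['A'],'R',out['R'],'A-R',out['A'][0]-out['R'][0],'pos',st['A'][:2],st['R'][:2])
cv2.imwrite(f'pics/{n}.png',cv2.resize(im[170:270,255:405],None,fx=4,fy=4,interpolation=cv2.INTER_CUBIC))
E
python3 trk.py f0
```

```text
7.9 [ 482.8 -181.3  225. ] [ -0.5 -10.3  -3.2] A (array([ 0.  , -0.25]), 0.988) R (array([ 0.  , -0.25]), 0.994) A-R [0. 0.] pos [np.float64(287.0), np.float64(198.75)] [np.float64(313.0), np.float64(208.75)]
```

Call:
send_rows:
  deltas:
    - [0,0,-0.01,0,-1]
    - [0,0,-0.02,0,-1]
    - [0,0,-0.03,0,-1]
    - [0,0,-0.04,0,-1]
    - [0,0,-0.05,0,-1]
    - [0,0,-0.05,0,-1]

```text
time_s: 8.5
tcp_pos: [482.3, -170.7, 224.8]
tool_rot: [0.541, 1.568, -0.99]
contact_force: [1.2, -7.6, -1.6]
opening: 0.7
```

```bash
python3 trk.py f1
```

```text
8.55 [ 482.3 -170.7  224.8] [-0.  -7.3 -2.3] A (array([ 1.  , -2.75]), 0.898) R (array([ 0.5, -2. ]), 0.966) A-R [ 0.5  -0.75] pos [np.float64(288.0), np.float64(196.0)] [np.float64(313.5), np.float64(206.75)]
```

View pics/f1.png

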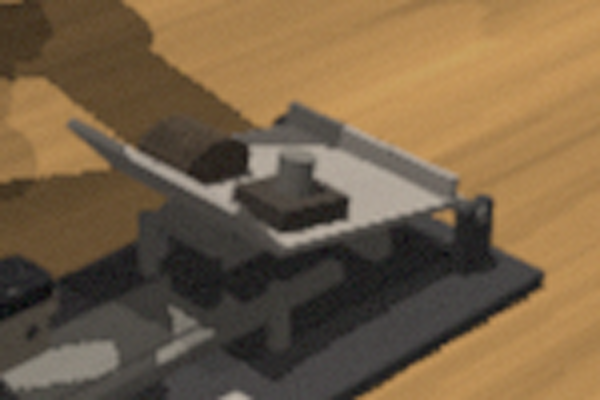

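Call:
send_rows:
  deltas:
    - [0,0,-0.01,0,-1]
    - [0,0,-0.02,0,-1]
    - [0,0,-0.03,0,-1]
    - [0,0,-0.03,0,-1]

```text
time_s: 8.95
tcp_pos: [482.1, -164.7, 224.8]
tool_rot: [0.543, 1.568, -0.988]
contact_force: [1.0, -8.2, -2.7]
opening: 0.6
```

```bash
python3 trk.py f2
```

```text
9.0 [ 482.1 -164.7  224.8] [ 0.2 -7.7 -1.9] A (array([ 0.25, -0.5 ]), 0.974) R (array([ 0. , -0.5]), 0.986) A-R [0.25 0.  ] pos [np.float64(288.25), np.float64(195.5)] [np.float64(313.5), np.float64(206.25)]
```

Call:
send_rows:
  deltas:
    - [0,0,-0.01,0,-1]
    - [0,0,-0.02,0,-1]
    - [0,0,-0.02,0,-1]

```text
time_s: 9.3
tcp_pos: [481.9, -160.8, 224.9]
tool_rot: [0.54, 1.568, -0.992]
contact_force: [0.6, -7.9, -3.3]
opening: 0.2
```

```bash
python3 trk.py f3
```

```text
9.35 [ 481.9 -160.7  224.8] [ 0.7 -8.2 -2.6] A (array([ 0.25, -0.5 ]), 0.982) R (array([ 0.  , -0.25]), 0.99) A-R [ 0.25 -0.25] pos [np.float64(288.5), np.float64(195.0)] [np.float64(313.5), np.float64(206.0)]
```

Call:
send_rows:
  deltas:
    - [0,0,-0.01,0,-1]
    - [0,0,-0.02,0,-1]
    - [0,0,-0.02,0,-1]

```text
time_s: 9.65
tcp_pos: [481.8, -156.8, 224.8]
tool_rot: [0.537, 1.568, -0.994]
contact_force: [1.1, -7.8, -2.6]
opening: 0.3
```

```bash
python3 trk.py f4
```

```text
9.7 [ 481.8 -156.8  224.8] [ 0.8 -8.7 -2.6] A (array([ 0.25, -0.5 ]), 0.977) R (array([ 0.  , -0.25]), 0.989) A-R [ 0.25 -0.25] pos [np.float64(288.75), np.float64(194.5)] [np.float64(313.5), np.float64(205.75)]
```

Call:
send_rows:
  deltas:
    - [0,0,-0.01,0,-1]
    - [0,0,-0.02,0,-1]
    - [0,0,-0.02,0,-1]

```text
time_s: 10.0
tcp_pos: [481.6, -152.8, 224.9]
tool_rot: [0.526, 1.568, -1.005]
contact_force: [1.2, -8.6, -3.4]
opening: 0.6
```

```bash
python3 trk.py f5
```

```text
10.05 [ 481.6 -152.8  224.9] [ 1.3 -8.  -1.9] A (array([ 0. , -0.5]), 0.98) R (array([ 0.  , -0.25]), 0.988) A-R [ 0.   -0.25] pos [np.float64(288.75), np.float64(194.0)] [np.float64(313.5), np.float64(205.5)]
```

Call:
send_rows:
  deltas:
    - [0,0,-0.01,0,-1]
    - [0,0,-0.02,0,-1]
    - [0,0,-0.02,0,-1]

```text
time_s: 10.35
tcp_pos: [481.5, -148.8, 224.9]
tool_rot: [0.526, 1.568, -1.005]
contact_force: [0.8, -8.9, -3.1]
opening: 0.7
```

```bash
python3 trk.py f6
```

```text
10.4 [ 481.5 -148.8  224.9] [ 0.3 -8.5 -2.7] A (array([ 0.25, -0.5 ]), 0.977) R (array([ 0.  , -0.25]), 0.988) A-R [ 0.25 -0.25] pos [np.float64(289.0), np.float64(193.5)] [np.float64(313.5), np.float64(205.25)]
```

Tilt is about 0.25 now; I'll continue with 3 mm steps.

Call:
send_rows:
  deltas:
    - [0,0,-0.01,0,-1]
    - [0,0,-0.015,0,-1]
    - [0,0,-0.015,0,-1]

```text
time_s: 10.7
tcp_pos: [481.4, -145.9, 224.9]
tool_rot: [0.538, 1.568, -0.993]
contact_force: [-0.2, -9.1, -1.9]
opening: 0.2
```

```bash
python3 trk.py f7
```

```text
10.75 [ 481.4 -145.9  224.9] [ 1.1 -9.1 -2.7] A (array([ 0.25, -0.25]), 0.986) R (array([ 0.  , -0.25]), 0.993) A-R [0.25 0.  ] pos [np.float64(289.25), np.float64(193.25)] [np.float64(313.5), np.float64(205.0)]
```

View pics/f7.png

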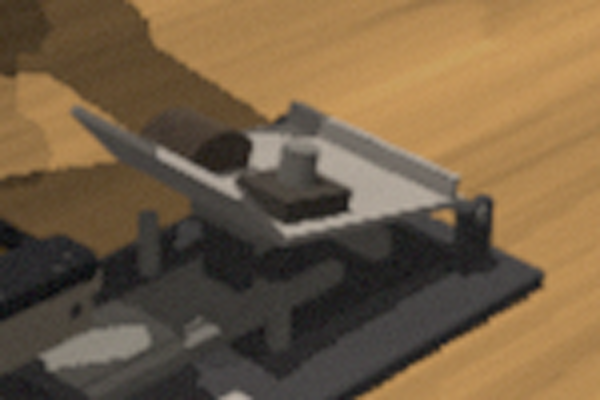

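Call:
send_rows:
  deltas:
    - [0,0,-0.01,0,-1]
    - [0,0,-0.015,0,-1]
    - [0,0,-0.015,0,-1]

```text
time_s: 11.05
tcp_pos: [481.3, -142.9, 224.9]
tool_rot: [0.52, 1.568, -1.011]
contact_force: [1.0, -8.9, -2.6]
opening: 0.6
```

```bash
python3 trk.py f8
```

```text
11.1 [ 481.3 -143.   224.9] [ 0.7 -9.4 -3. ] A (array([ 0. , -0.5]), 0.98) R (array([ 0.  , -0.25]), 0.987) A-R [ 0.   -0.25] pos [np.float64(289.25), np.float64(192.75)] [np.float64(313.5), np.float64(204.75)]
```

Call:
send_rows:
  deltas:
    - [0,0,-0.01,0,-1]
    - [0,0,-0.015,0,-1]
    - [0,0,-0.015,0,-1]

```text
time_s: 11.4
tcp_pos: [481.2, -140.0, 224.9]
tool_rot: [0.539, 1.568, -0.992]
contact_force: [0.9, -9.9, -2.7]
opening: 0.6
```

```bash
python3 trk.py f9
```

```text
11.45 [ 481.2 -140.   224.9] [  1.5 -10.   -2. ] A (array([ 0.25, -0.5 ]), 0.985) R (array([ 0.25, -0.25]), 0.989) A-R [ 0.   -0.25] pos [np.float64(289.5), np.float64(192.25)] [np.float64(313.75), np.float64(204.5)]
```

Call:
send_rows:
  deltas:
    - [0,0,-0.01,0,-1]
    - [0,0,-0.015,0,-1]
    - [0,0,-0.015,0,-1]

```text
time_s: 11.75
tcp_pos: [481.1, -137.0, 224.9]
tool_rot: [0.535, 1.568, -0.996]
contact_force: [-0.0, -9.4, -2.4]
opening: 0.4
```

```bash
python3 trk.py g0
```

```text
11.8 [ 481.1 -137.   224.9] [ 0.8 -9.9 -2.7] A (array([ 0. , -0.5]), 0.987) R (array([ 0.  , -0.25]), 0.987) A-R [ 0.   -0.25] pos [np.float64(289.5), np.float64(191.75)] [np.float64(313.75), np.float64(204.25)]
```

Call:
send_rows:
  deltas:
    - [0,0,-0.01,0,-1]
    - [0,0,-0.015,0,-1]
    - [0,0,-0.015,0,-1]

```text
time_s: 12.1
tcp_pos: [480.9, -134.0, 224.9]
tool_rot: [0.534, 1.568, -0.998]
contact_force: [0.8, -9.4, -2.0]
opening: 0.8
```

```bash
python3 trk.py g1
```

```text
12.15 [ 480.9 -134.   224.9] [  0.2 -10.4  -3.5] A (array([ 0.25, -0.5 ]), 0.985) R (array([ 0. , -0.5]), 0.983) A-R [0.25 0.  ] pos [np.float64(289.75), np.float64(191.25)] [np.float64(313.75), np.float64(203.75)]
```

Call:
send_rows:
  deltas:
    - [0,0,-0.01,0,-1]
    - [0,0,-0.015,0,-1]
    - [0,0,-0.015,0,-1]

```text
time_s: 12.45
tcp_pos: [480.8, -131.0, 224.9]
tool_rot: [0.529, 1.568, -1.002]
contact_force: [0.4, -9.4, -2.2]
opening: 0.7
```

```bash
python3 trk.py g2
```

```text
12.5 [ 480.8 -131.   224.9] [ 0.6 -9.9 -2.5] A (array([ 0. , -0.5]), 0.986) R (array([ 0.  , -0.25]), 0.986) A-R [ 0.   -0.25] pos [np.float64(289.75), np.float64(190.75)] [np.float64(313.75), np.float64(203.5)]
```

Call:
send_rows:
  deltas:
    - [0,0,-0.01,0,-1]
    - [0,0,-0.0125,0,-1]
    - [0,0,-0.0125,0,-1]

```text
time_s: 12.8
tcp_pos: [480.8, -128.6, 224.9]
tool_rot: [0.546, 1.567, -0.985]
contact_force: [0.8, -10.0, -1.8]
opening: 0.3
```

```bash
python3 trk.py g3
```

```text
12.85 [ 480.7 -128.6  224.9] [  0.1 -10.7  -1.6] A (array([ 0. , -0.5]), 0.984) R (array([ 0.  , -0.25]), 0.987) A-R [ 0.   -0.25] pos [np.float64(289.75), np.float64(190.25)] [np.float64(313.75), np.float64(203.25)]
```

Call:
send_rows:
  deltas:
    - [0,0,-0.01,0,-1]
    - [0,0,-0.0125,0,-1]
    - [0,0,-0.0125,0,-1]

```text
time_s: 13.15
tcp_pos: [480.7, -126.1, 224.9]
tool_rot: [0.534, 1.567, -0.997]
contact_force: [0.8, -10.0, -2.4]
opening: 0.2
```

```bash
python3 trk.py g4
```

```text
13.2 [ 480.7 -126.1  224.9] [  0.7 -10.4  -3.1] A (array([ 0.25, -0.5 ]), 0.981) R (array([ 0.  , -0.25]), 0.982) A-R [ 0.25 -0.25] pos [np.float64(290.0), np.float64(189.75)] [np.float64(313.75), np.float64(203.0)]
```

View pics/g4.png

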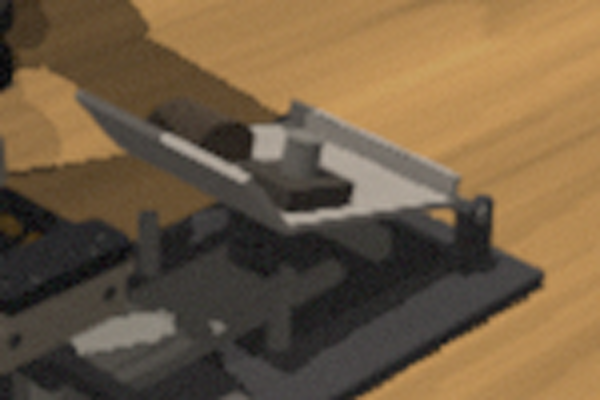

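Call:
send_rows:
  deltas:
    - [0,0,-0.01,0,-1]
    - [0,0,-0.0125,0,-1]
    - [0,0,-0.0125,0,-1]

```text
time_s: 13.5
tcp_pos: [480.6, -123.6, 224.9]
tool_rot: [0.53, 1.567, -1.001]
contact_force: [0.4, -9.8, -2.5]
opening: 0.2
```

```bash
python3 trk.py g5
```

```text
13.55 [ 480.6 -123.7  224.9] [  0.1 -11.   -2.5] A (array([ 0. , -0.5]), 0.986) R (array([ 0.  , -0.25]), 0.986) A-R [ 0.   -0.25] pos [np.float64(290.0), np.float64(189.25)] [np.float64(313.75), np.float64(202.75)]
```

Call:
send_rows:
  deltas:
    - [0,0,-0.01,0,-1]
    - [0,0,-0.0125,0,-1]
    - [0,0,-0.0125,0,-1]

```text
time_s: 13.85
tcp_pos: [480.5, -121.2, 224.9]
tool_rot: [0.538, 1.567, -0.993]
contact_force: [-0.1, -10.2, -2.2]
opening: 0.6
```

```bash
python3 trk.py g6
```

```text
13.9 [ 480.5 -121.2  225. ] [  0.5 -10.6  -1.2] A (array([ 0.25, -0.5 ]), 0.984) R (array([ 0.25, -0.25]), 0.983) A-R [ 0.   -0.25] pos [np.float64(290.25), np.float64(188.75)] [np.float64(314.0), np.float64(202.5)]
```

Call:
send_rows:
  deltas:
    - [0,0,-0.01,0,-1]
    - [0,0,-0.0125,0,-1]
    - [0,0,-0.0125,0,-1]

```text
time_s: 14.2
tcp_pos: [480.4, -118.7, 225.0]
tool_rot: [0.544, 1.567, -0.987]
contact_force: [0.3, -10.7, -2.0]
opening: 0.3
```

```bash
python3 trk.py g7
```

```text
14.25 [ 480.4 -118.7  224.9] [  0.8 -10.9  -2.1] A (array([ 0.25, -0.5 ]), 0.984) R (array([ 0. , -0.5]), 0.982) A-R [0.25 0.  ] pos [np.float64(290.5), np.float64(188.25)] [np.float64(314.0), np.float64(202.0)]
```

Call:
send_rows:
  deltas:
    - [0,0,-0.01,0,-1]
    - [0,0,-0.0125,0,-1]
    - [0,0,-0.0125,0,-1]

```text
time_s: 14.55
tcp_pos: [480.3, -116.2, 225.0]
tool_rot: [0.541, 1.567, -0.99]
contact_force: [0.7, -11.4, -1.7]
opening: 0.2
```

```bash
python3 trk.py g8
```

```text
14.6 [ 480.3 -116.2  225. ] [  0.3 -11.4  -2.7] A (array([ 0.25, -0.75]), 0.979) R (array([ 0.25, -0.5 ]), 0.98) A-R [ 0.   -0.25] pos [np.float64(290.75), np.float64(187.5)] [np.float64(314.25), np.float64(201.5)]
```

Call:
send_rows:
  deltas:
    - [0,0,-0.005,0,-1]
    - [0,0,-0.01,0,-1]
    - [0,0,-0.01,0,-1]

```text
time_s: 14.9
tcp_pos: [480.2, -114.2, 225.0]
tool_rot: [0.541, 1.567, -0.99]
contact_force: [0.6, -11.2, -2.4]
opening: 0.5
```

```bash
python3 trk.py g9
```

```text
14.95 [ 480.2 -114.3  225. ] [  1.3 -11.4  -3. ] A (array([ 0.25, -0.25]), 0.985) R (array([ 0.25, -0.25]), 0.984) A-R [0. 0.] pos [np.float64(291.0), np.float64(187.25)] [np.float64(314.5), np.float64(201.25)]
```

Call:
send_rows:
  deltas:
    - [0,0,-0.005,0,-1]
    - [0,0,-0.01,0,-1]
    - [0,0,-0.01,0,-1]

```text
time_s: 15.25
tcp_pos: [480.2, -112.3, 225.0]
tool_rot: [0.532, 1.567, -0.999]
contact_force: [1.0, -11.7, -2.0]
opening: 0.6
```

```bash
python3 trk.py h0
```

```text
15.3 [ 480.2 -112.3  225. ] [  1.  -11.4  -2.8] A (array([ 0.25, -0.5 ]), 0.983) R (array([ 0.25, -0.25]), 0.98) A-R [ 0.   -0.25] pos [np.float64(291.25), np.float64(186.75)] [np.float64(314.75), np.float64(201.0)]
```

View pics/h0.png

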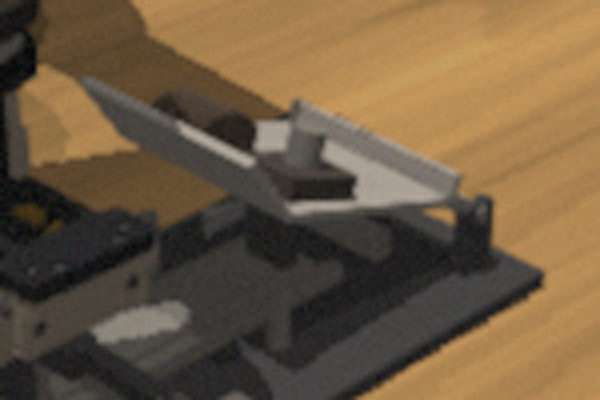

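Call:
send_rows:
  deltas:
    - [0,0,-0.005,0,-1]
    - [0,0,-0.01,0,-1]
    - [0,0,-0.01,0,-1]

```text
time_s: 15.6
tcp_pos: [480.1, -110.3, 225.0]
tool_rot: [0.538, 1.567, -0.993]
contact_force: [-0.0, -12.2, -1.8]
opening: 0.5
```

```bash
python3 trk.py h1
```

```text
15.65 [ 480.1 -110.3  225. ] [  0.8 -11.9  -3.1] A (array([ 0.25, -0.5 ]), 0.986) R (array([ 0.25, -0.25]), 0.987) A-R [ 0.   -0.25] pos [np.float64(291.5), np.float64(186.25)] [np.float64(315.0), np.float64(200.75)]
```

Call:
send_rows:
  deltas:
    - [0,0,-0.005,0,-1]
    - [0,0,-0.01,0,-1]
    - [0,0,-0.01,0,-1]

```text
time_s: 15.95
tcp_pos: [480.0, -108.3, 225.0]
tool_rot: [0.526, 1.567, -1.005]
contact_force: [0.8, -12.2, -2.5]
opening: 0.6
```

```bash
python3 trk.py h2
```

```text
16.0 [ 480.  -108.3  225. ] [  0.5 -11.1  -2.2] A (array([ 0.25, -0.5 ]), 0.98) R (array([ 0.25, -0.5 ]), 0.982) A-R [0. 0.] pos [np.float64(291.75), np.float64(185.75)] [np.float64(315.25), np.float64(200.25)]
```

Call:
send_rows:
  deltas:
    - [0,0,-0.005,0,-1]
    - [0,0,-0.01,0,-1]
    - [0,0,-0.01,0,-1]

```text
time_s: 16.3
tcp_pos: [479.9, -106.3, 225.0]
tool_rot: [0.541, 1.567, -0.99]
contact_force: [0.9, -11.6, -2.1]
opening: 0.5
```

```bash
python3 trk.py h3
```

```text
16.35 [ 479.9 -106.3  225. ] [  0.6 -11.7  -1.9] A (array([ 0.25, -0.5 ]), 0.986) R (array([ 0.25, -0.25]), 0.979) A-R [ 0.   -0.25] pos [np.float64(292.0), np.float64(185.25)] [np.float64(315.5), np.float64(200.0)]
```

Call:
send_rows:
  deltas:
    - [0,0,-0.005,0,-1]
    - [0,0,-0.01,0,-1]
    - [0,0,-0.01,0,-1]

```text
time_s: 16.65
tcp_pos: [479.9, -104.3, 225.0]
tool_rot: [0.536, 1.567, -0.995]
contact_force: [-0.9, -12.0, -2.6]
opening: 0.5
```

```bash
python3 trk.py h4
```

```text
16.7 [ 479.9 -104.4  225. ] [  0.8 -11.4  -2. ] A (array([ 0.25, -0.75]), 0.982) R (array([ 0.25, -0.25]), 0.981) A-R [ 0.  -0.5] pos [np.float64(292.25), np.float64(184.5)] [np.float64(315.75), np.float64(199.75)]
```

Call:
send_rows:
  deltas:
    - [0,0,-0.005,0,-1]
    - [0,0,-0.0075,0,-1]
    - [0,0,-0.0075,0,-1]

```text
time_s: 17.0
tcp_pos: [479.9, -102.9, 225.0]
tool_rot: [0.54, 1.567, -0.991]
contact_force: [1.0, -13.1, -2.1]
opening: 0.9
```

```bash
python3 trk.py h5
```

```text
17.05 [ 479.8 -102.9  225. ] [  0.7 -12.2  -2.3] A (array([ 0.25, -0.25]), 0.988) R (array([ 0.25, -0.5 ]), 0.979) A-R [0.   0.25] pos [np.float64(292.5), np.float64(184.25)] [np.float64(316.0), np.float64(199.25)]
```

View pics/h5.png

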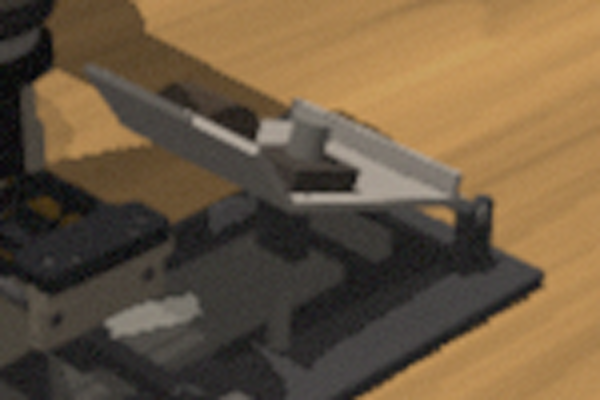

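Call:
send_rows:
  deltas:
    - [0,0,-0.005,0,-1]
    - [0,0,-0.0075,0,-1]
    - [0,0,-0.0075,0,-1]

```text
time_s: 17.35
tcp_pos: [479.8, -101.4, 225.0]
tool_rot: [0.538, 1.567, -0.993]
contact_force: [0.5, -12.5, -2.4]
opening: 0.2
```

```bash
python3 trk.py h6
```

```text
17.4 [ 479.8 -101.4  225. ] [  0.5 -12.5  -1.8] A (array([ 0.25, -0.5 ]), 0.983) R (array([ 0.  , -0.25]), 0.983) A-R [ 0.25 -0.25] pos [np.float64(292.75), np.float64(183.75)] [np.float64(316.0), np.float64(199.0)]
```

Call:
send_rows:
  deltas:
    - [0,0,-0.005,0,-1]
    - [0,0,-0.0075,0,-1]
    - [0,0,-0.0075,0,-1]

```text
time_s: 17.7
tcp_pos: [479.7, -100.0, 225.0]
tool_rot: [0.533, 1.567, -0.997]
contact_force: [0.4, -12.5, -1.6]
opening: 0.4
```

```bash
python3 trk.py h7
```

```text
17.75 [ 479.7 -100.   225. ] [  0.4 -12.2  -2.5] A (array([ 0.25, -0.5 ]), 0.986) R (array([ 0.25, -0.25]), 0.983) A-R [ 0.   -0.25] pos [np.float64(293.0), np.float64(183.25)] [np.float64(316.25), np.float64(198.75)]
```

Call:
send_rows:
  deltas:
    - [0,0,-0.005,0,-1]
    - [0,0,-0.0075,0,-1]
    - [0,0,-0.0075,0,-1]

```text
time_s: 18.05
tcp_pos: [479.7, -98.5, 225.0]
tool_rot: [0.534, 1.567, -0.997]
contact_force: [0.0, -12.1, -1.6]
opening: 0.8
```

```bash
python3 trk.py h8
```

```text
18.1 [479.7 -98.5 225. ] [  0.5 -12.7  -1.6] A (array([ 0.25, -0.5 ]), 0.981) R (array([ 0.25, -0.5 ]), 0.974) A-R [0. 0.] pos [np.float64(293.25), np.float64(182.75)] [np.float64(316.5), np.float64(198.25)]
```

Call:
send_rows:
  deltas:
    - [0,0,-0.005,0,-1]
    - [0,0,-0.0075,0,-1]
    - [0,0,-0.0075,0,-1]

```text
time_s: 18.4
tcp_pos: [479.6, -97.0, 225.0]
tool_rot: [0.542, 1.567, -0.989]
contact_force: [0.2, -12.4, -1.3]
opening: 0.3
```

```bash
python3 trk.py h9
```

```text
18.45 [479.6 -97.  225. ] [  0.7 -12.8  -2.4] A (array([ 0.25, -0.5 ]), 0.983) R (array([ 0.  , -0.25]), 0.983) A-R [ 0.25 -0.25] pos [np.float64(293.5), np.float64(182.25)] [np.float64(316.5), np.float64(198.0)]
```

Call:
send_rows:
  deltas:
    - [0,0,-0.005,0,-1]
    - [0,0,-0.0075,0,-1]
    - [0,0,-0.0075,0,-1]

```text
time_s: 18.75
tcp_pos: [479.6, -95.5, 225.0]
tool_rot: [0.543, 1.567, -0.988]
contact_force: [1.7, -12.3, -2.5]
opening: 0.7
```

```bash
python3 trk.py i0
```

```text
18.8 [479.6 -95.5 225. ] [  0.  -12.2  -2.4] A (array([ 0.5, -0.5]), 0.984) R (array([ 0.25, -0.25]), 0.975) A-R [ 0.25 -0.25] pos [np.float64(294.0), np.float64(181.75)] [np.float64(316.75), np.float64(197.75)]
```

View pics/i0.png

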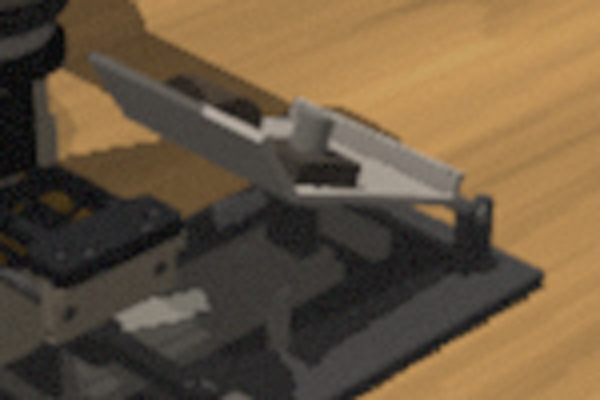

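Call:
send_rows:
  deltas:
    - [0,0,-0.005,0,-1]
    - [0,0,-0.006,0,-1]
    - [0,0,-0.006,0,-1]

```text
time_s: 19.1
tcp_pos: [479.5, -94.3, 225.0]
tool_rot: [0.537, 1.567, -0.994]
contact_force: [0.5, -13.3, -1.8]
opening: 0.4
```

```bash
python3 trk.py i1
```

```text
19.15 [479.5 -94.4 225. ] [  0.  -13.4  -1.8] A (array([1.75, 0.25]), 0.969) R (array([ 0.25, -0.25]), 0.936) A-R [1.5 0.5] pos [np.float64(295.75), np.float64(182.0)] [np.float64(317.0), np.float64(197.5)]
```

View pics/i1.png

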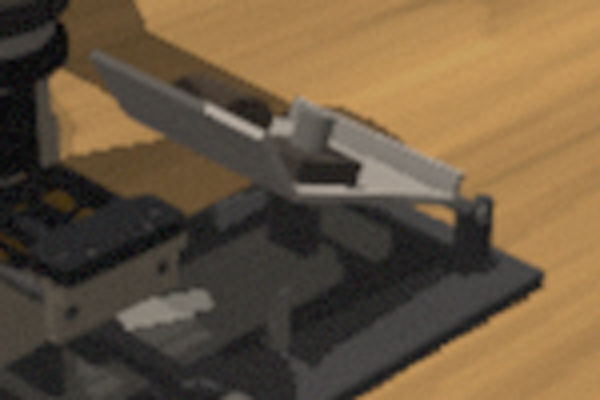

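The arched block has started moving (A−R jumped to 1.5 px), so I'll hold here.

Call:
send_rows:
  deltas:
    - [0,0,0,0,-1]
    - [0,0,0,0,-1]

```text
time_s: 19.35
tcp_pos: [479.5, -94.3, 225.0]
tool_rot: [0.534, 1.567, -0.998]
contact_force: [1.0, -12.9, -1.7]
opening: 0.2
```

```bash
python3 trk.py i2
```

```text
19.4 [479.5 -94.4 225. ] [  0.7 -12.8  -2.6] A (array([3.25, 1.5 ]), 0.909) R (array([0.25, 0.  ]), 0.87) A-R [3.  1.5] pos [np.float64(299.0), np.float64(183.5)] [np.float64(317.25), np.float64(197.5)]
```

View pics/i2.png

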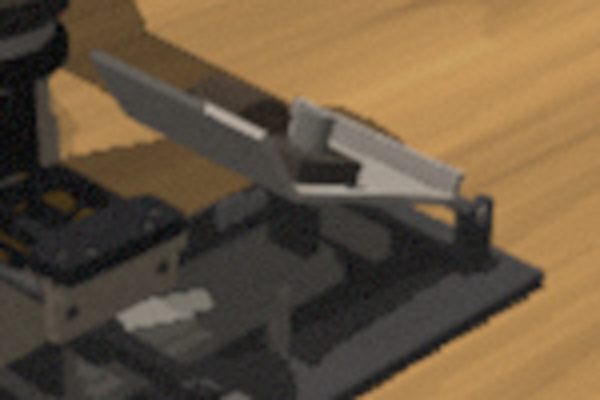

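The arched block is clearly sliding towards the hinge: its right end has gone from x≈262 to 290 in the crop. The studded block hasn't moved. I'll hold until the slide ends.

Call:
send_rows:
  deltas:
    - [0,0,0,0,-1]
    - [0,0,0,0,-1]
    - [0,0,0,0,-1]
    - [0,0,0,0,-1]
    - [0,0,0,0,-1]
    - [0,0,0,0,-1]
    - [0,0,0,0,-1]
    - [0,0,0,0,-1]

```text
time_s: 20.2
tcp_pos: [479.4, -94.1, 224.9]
tool_rot: [0.525, 1.567, -1.006]
contact_force: [0.9, -11.3, -3.2]
opening: 0.3
```

```bash
python3 trk.py i3
```

```text
20.25 [479.4 -94.1 224.9] [  0.8 -11.5  -2.4] A (array([ 0.5 , -0.25]), 0.84) R (array([0.75, 0.  ]), 0.777) A-R [-0.25 -0.25] pos [np.float64(299.5), np.float64(183.25)] [np.float64(318.0), np.float64(197.5)]
```

View pics/i3.png

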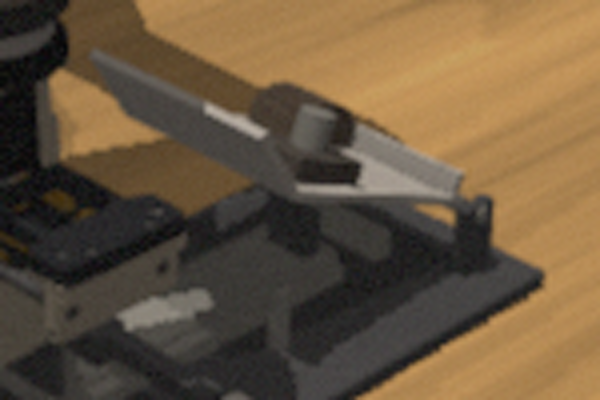

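Call:
send_rows:
  deltas:
    - [0,0,0.01,0,-1]
    - [0,0,0.04,0,-1]
    - [0,0,0.12,0,-1]
    - [0,0,0.2,0,-1]
    - [0,0,0.2,0,-1]

```text
time_s: 20.75
tcp_pos: [480.7, -134.2, 224.7]
tool_rot: [1.097, 1.57, -0.436]
contact_force: [-0.0, -0.8, 1.0]
opening: 0.5
```

```bash
python3 trk.py i4
python3 - <<'E'
import cv2,numpy as np
f=[cv2.resize(cv2.imread(f'pics/raw_{n}.png')[180:235,285:385],None,fx=7,fy=5,interpolation=cv2.INTER_CUBIC) for n in('i0','i4')]
cv2.imwrite('pics/cmp.png',np.vstack(f))
E
```

```text
20.8 [ 480.5 -133.4  224.6] [-0.7  0.5  0.2] A (array([-0.25,  0.  ]), 0.854) R (array([0., 0.]), 0.973) A-R [-0.25  0.  ] pos [np.float64(299.25), np.float64(183.25)] [np.float64(318.0), np.float64(197.5)]
```

View pics/cmp.png

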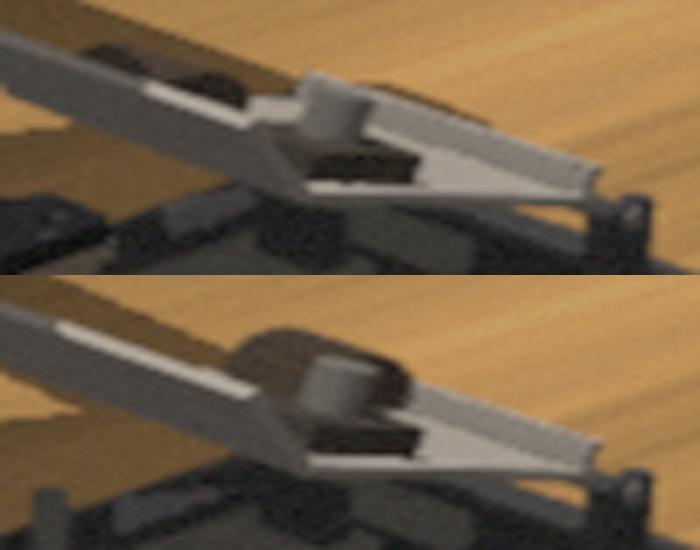

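Call:
send_rows:
  deltas:
    - [-0.3,0,0.03,0,-1]
    - [-0.3,0,0.05,0,-1]
    - [-0.3,0.39,0.77,0,-1]
    - [-0.3,0.39,0.77,0,-1]
    - [-0.3,0.39,0.77,0,-1]
    - [-0.3,0.39,0.77,0,-1]
    - [-0.3,0.39,0.77,0,-1]
    - [-0.3,0.39,0.77,0,-1]

```text
time_s: 21.6
tcp_pos: [564.2, -282.6, 284.0]
tool_rot: [-2.432, 1.569, 2.319]
contact_force: [-0.6, 0.5, -0.8]
opening: 0.5
```

Run:
```python
from h import *
w=cap("wrist","j_w");t=cap("top","j_t");s=cap("scene","raw_j")
cv2.imwrite('pics/j_s.png',cv2.resize(s['img'][170:350,150:400],None,fx=3.2,fy=3.2,interpolation=cv2.INTER_CUBIC))
a=cv2.imread('pics/raw_i3.png');b=cv2.imread('pics/raw_i4.png')
f=[cv2.resize(q[180:235,285:385],None,fx=7,fy=3.6,interpolation=cv2.INTER_CUBIC) for q in(a,b,s['img'])]
cv2.imwrite('pics/cmp2.png',np.vstack(f))
print(manip.observe()['tcp_pos'])
```

```text
[ 564.24906648 -282.01250113  284.78109944]
```

View pics/j_w.png

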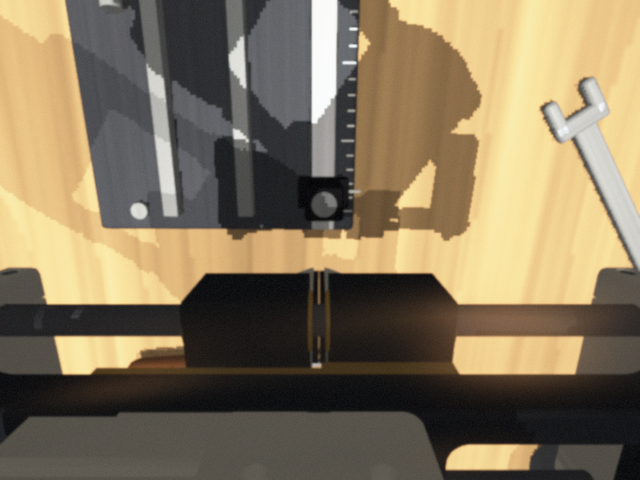

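View pics/j_t.png

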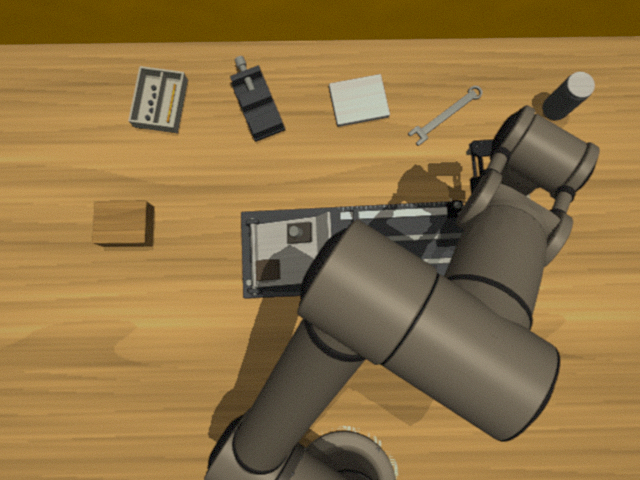

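View pics/cmp2.png

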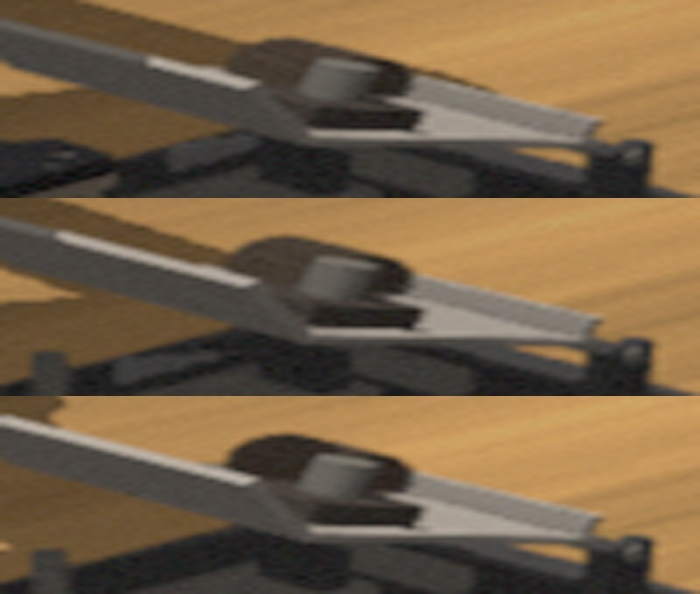

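View pics/j_s.png

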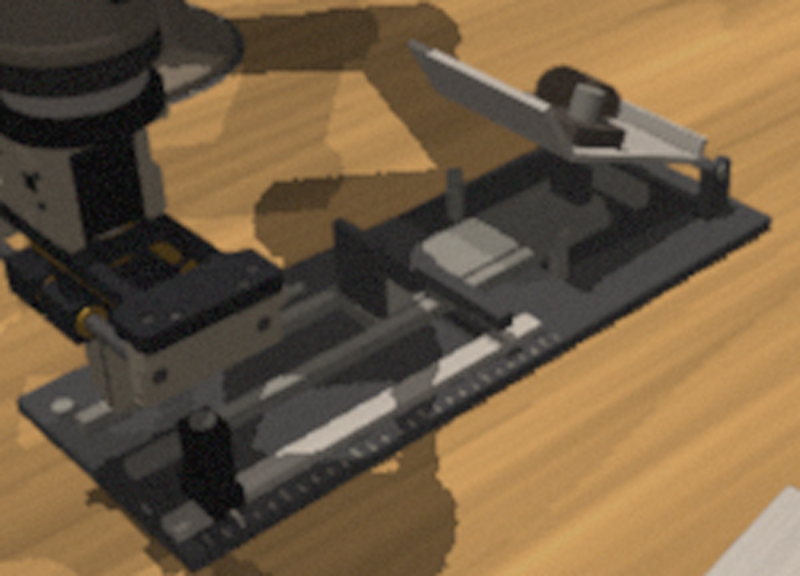

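Call:
send_rows:
  deltas:
    - [0,0.01,0,0,-1]
    - [0.15,0.01,0,0,-1]
    - [0.3,0.01,0,0,-1]
    - [0.3,0.01,0,0,-1]
    - [0.3,0.01,0,0,-1]
    - [0.3,0.01,0,0,-1]

```text
time_s: 22.35
tcp_pos: [567.1, -283.4, 226.6]
tool_rot: [0.982, 1.568, -0.549]
contact_force: [0.6, 0.2, 0.5]
opening: 0.7
```

Run:
```python
from h import *
w=cap("wrist","k_w");t=cap("scene","raw_k");o=manip.observe();print(o['tcp_pos'],o['contact_force'])
cv2.imwrite('pics/k_s.png',cv2.resize(t['img'][240:360,150:320],None,fx=4,fy=4,interpolation=cv2.INTER_CUBIC))
```

```text
[ 567.02095709 -283.45627579  226.54358118] [-0.88710001 -0.91429224 -0.16630771]
```

View pics/k_s.png

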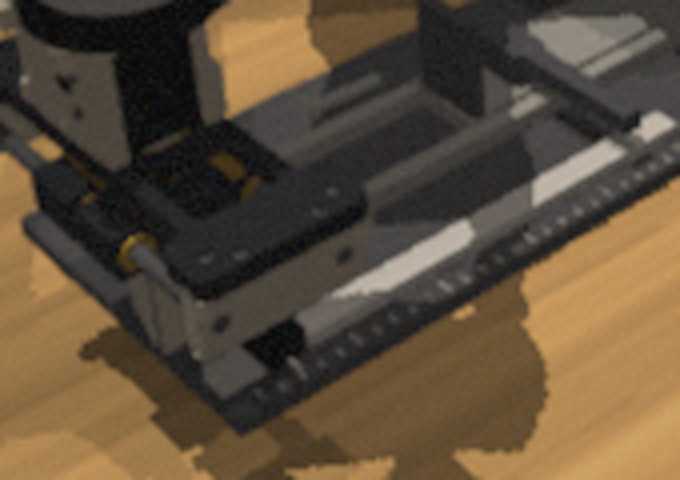

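View pics/k_w.png

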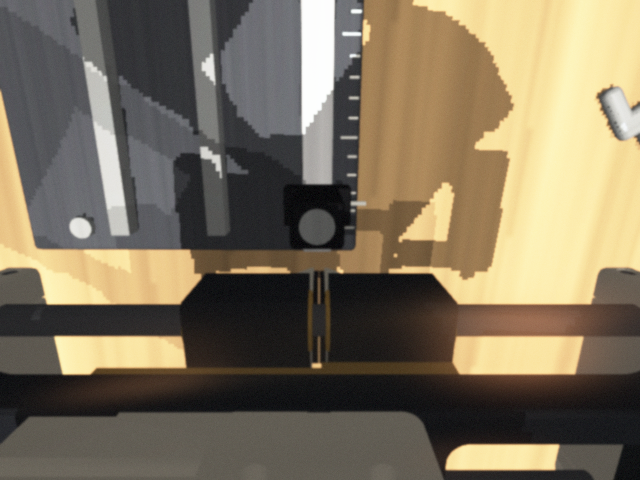

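Call:
send_rows:
  deltas:
    - [0,0,-0.01,0,-1]
    - [0,0,-0.02,0,-1]
    - [0,0,-0.03,0,-1]
    - [0,0,-0.04,0,-1]
    - [0,0,-0.05,0,-1]
    - [0,0,-0.06,0,-1]
    - [0,0,-0.07,0,-1]
    - [0,0,-0.08,0,-1]
    - [0,0,-0.09,0,-1]
    - [0,0,-0.1,0,-1]
    - [0,0,-0.115,0,-1]
    - [0,0,-0.13,0,-1]
    - [0,0,-0.145,0,-1]
    - [0,0,-0.16,0,-1]
    - [0,0,-0.175,0,-1]
    - [0,0,-0.19,0,-1]
    - [0,0,-0.205,0,-1]
    - [0,0,-0.22,0,-1]
    - [0,0,-0.235,0,-1]
    - [0,0,-0.25,0,-1]

```text
time_s: 24.45
tcp_pos: [564.6, -233.1, 224.7]
tool_rot: [1.613, 1.571, 0.082]
contact_force: [1.4, -1.1, -0.7]
opening: 0.3
```

Run:
```python
from h import *
w=cap("wrist","l_w");t=cap("scene","raw_l");o=manip.observe();print(o['tcp_pos'],o['contact_force'])
cv2.imwrite('pics/l_s.png',cv2.resize(t['img'][190:350,150:390],None,fx=3.3,fy=3.3,interpolation=cv2.INTER_CUBIC))
```

```text
[ 564.54928137 -232.84103935  224.70607788] [-0.70360521  0.32924808 -0.09023122]
```

View pics/l_w.png

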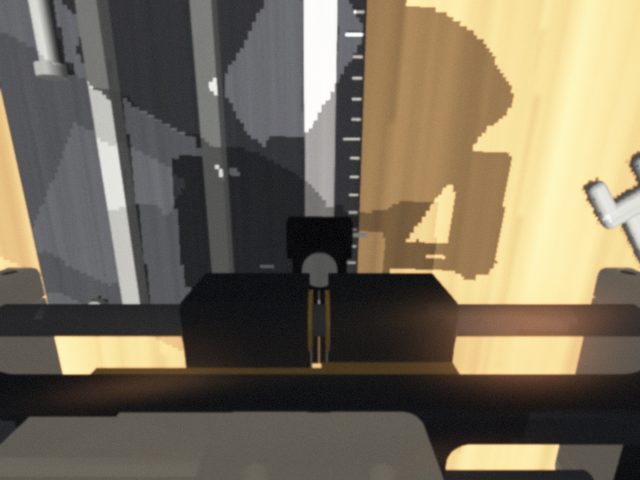

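View pics/l_s.png

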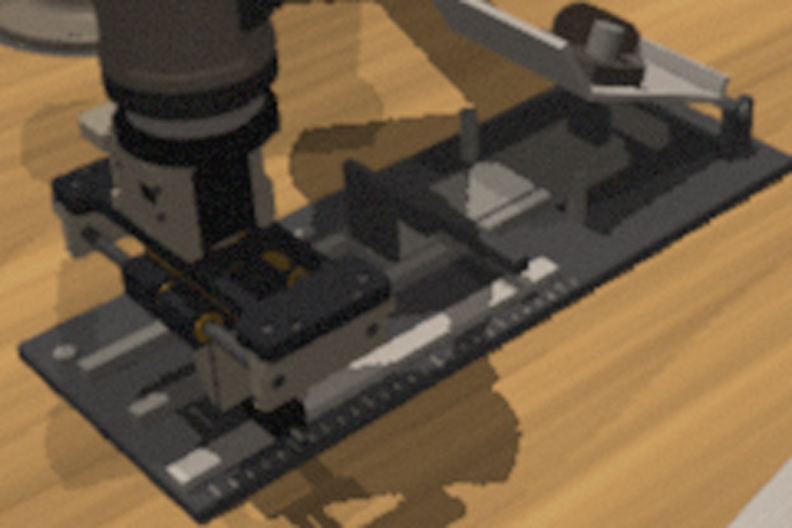

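Call:
send_rows:
  deltas:
    - [0,0,-0.02,0,-1]
    - [0,0,-0.04,0,-1]
    - [0,0,-0.06,0,-1]
    - [0,0,-0.08,0,-1]
    - [0,0,-0.1,0,-1]
    - [0,0,-0.12,0,-1]
    - [0,0,-0.14,0,-1]
    - [0,0,-0.16,0,-1]
    - [0,0,-0.18,0,-1]
    - [0,0,-0.2,0,-1]
    - [0,0,-0.22,0,-1]
    - [0,0,-0.24,0,-1]
    - [0,0,-0.26,0,-1]
    - [0,0,-0.28,0,-1]
    - [0,0,-0.3,0,-1]
    - [0,0,-0.32,0,-1]
    - [0,0,-0.34,0,-1]
    - [0,0,-0.36,0,-1]
    - [0,0,-0.38,0,-1]
    - [0,0,-0.4,0,-1]

```text
time_s: 26.55
tcp_pos: [561.4, -153.1, 224.7]
tool_rot: [2.734, 1.571, 1.203]
contact_force: [1.2, -1.6, -1.0]
opening: 0.5
```

Call:
send_rows:
  deltas:
    - [0,0,-0.02,0,-1]
    - [0,0,-0.04,0,-1]
    - [0,0,-0.06,0,-1]
    - [0,0,-0.08,0,-1]
    - [0,0,-0.1,0,-1]
    - [0,0,-0.12,0,-1]
    - [0,0,-0.14,0,-1]
    - [0,0,-0.16,0,-1]
    - [0,0,-0.18,0,-1]
    - [0,0,-0.2,0,-1]
    - [0,0,-0.22,0,-1]
    - [0,0,-0.235,0,-1]
    - [0,0,-0.245,0,-1]
    - [0,0,-0.25,0,-1]
    - [0,0,-0.25,0,-1]

```text
time_s: 28.05
tcp_pos: [559.3, -103.3, 224.6]
tool_rot: [-2.258, 1.57, 2.494]
contact_force: [0.3, -0.2, 0.1]
opening: 0.6
```

Run:
```python
from h import *
w=cap("wrist","m_w");t=cap("scene","raw_m");o=manip.observe();print(o['tcp_pos'],o['contact_force'])
cv2.imwrite('pics/m_s.png',cv2.resize(t['img'][190:310,230:370],None,fx=5,fy=5,interpolation=cv2.INTER_CUBIC))
```

```text
[ 559.24878534 -103.37816924  224.59029086] [-0.49650497 -0.03455267 -0.45549706]
```

View pics/m_w.png

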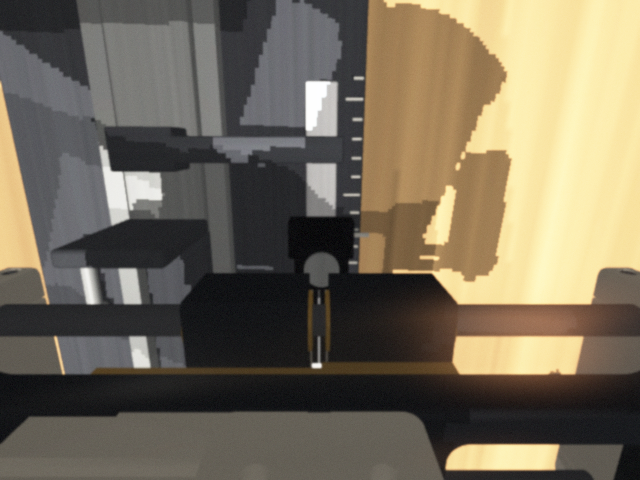

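View pics/m_s.png

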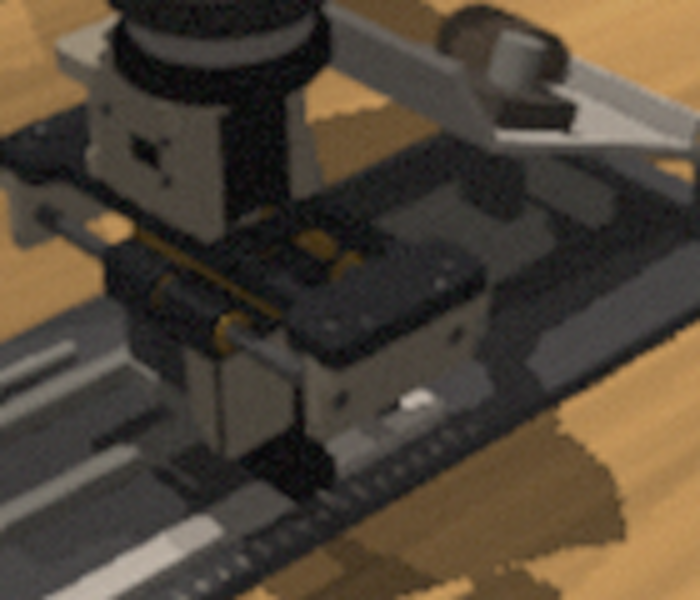

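Run:
```python
from h import *
w=manip.capture("wrist");print(w['eye'])
print('lug',ray(w,330,163,44).round(1))
for z in(20,24,30,44,75): print(z,ray(w,319,217,z).round(1))
cv2.imwrite('pics/m_w2.png',cv2.resize(w['img'][120:300,250:390],None,fx=4,fy=4,interpolation=cv2.INTER_CUBIC)[:600])
```

```text
[556.05139012 -32.87991725 203.52801078]
lug [561.6 -42.7  44. ]
20 [557.8 -73.1  20. ]
24 [557.8 -72.2  24. ]
30 [557.8 -70.9  30. ]
44 [557.6 -67.8  44. ]
75 [557.3 -61.   75. ]
```

View pics/m_w2.png

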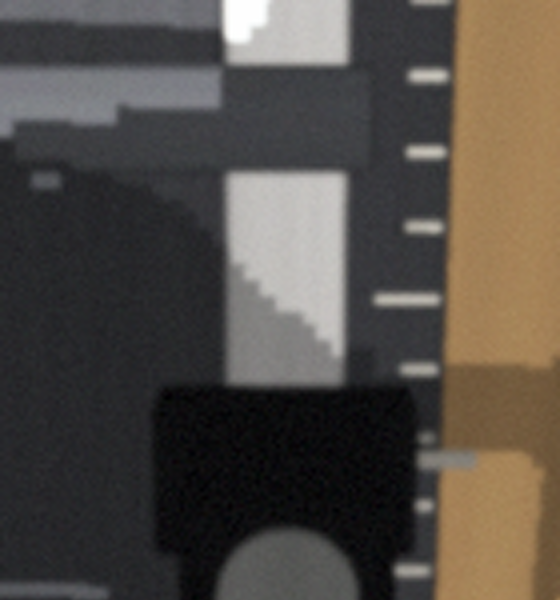

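Call:
send_rows:
  deltas:
    - [0,0,-0.01,0,-1]
    - [0,0,-0.02,0,-1]
    - [0,0,-0.03,0,-1]
    - [0,0,-0.04,0,-1]
    - [0,0,-0.05,0,-1]
    - [0,0,-0.06,0,-1]
    - [0,0,-0.07,0,-1]
    - [0,0,-0.08,0,-1]
    - [0,0,-0.09,0,-1]
    - [0,0,-0.1,0,-1]
    - [0,0,-0.11,0,-1]
    - [0,0,-0.115,0,-1]
    - [0,0,-0.12,0,-1]
    - [0,0,-0.12,0,-1]

```text
time_s: 29.6
tcp_pos: [558.5, -79.3, 224.8]
tool_rot: [2.332, 1.57, 0.8]
contact_force: [-0.1, 0.9, -0.2]
opening: 0.3
```

```bash
cat > n.py <<'E'
from h import *
import sys
n=sys.argv[1]
w=cap("wrist",n+'_w');o=manip.observe();print(o['time_s'],o['tcp_pos'].round(2),o['contact_force'].round(2))
cv2.imwrite(f'pics/{n}.png',cv2.resize(w['img'][120:270,250:390],None,fx=4,fy=4,interpolation=cv2.INTER_CUBIC))
E
python3 n.py n1
```

```text
29.65 [558.57 -79.33 224.79] [ 0.58  0.24 -0.05]
```

View pics/n1.png

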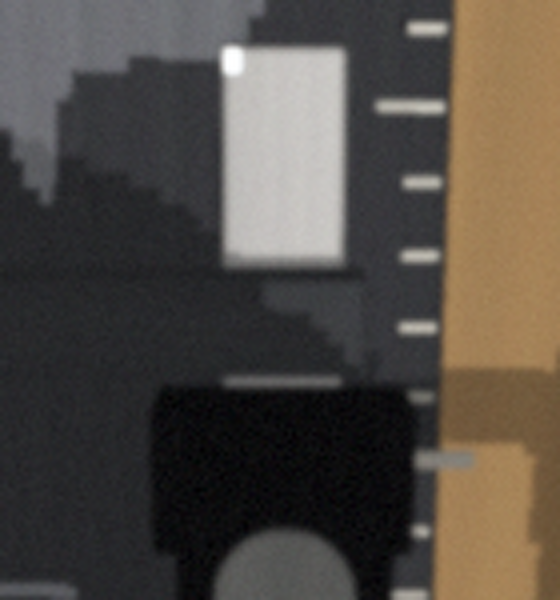

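Call:
send_rows:
  deltas:
    - [0,0,-0.005,0,-1]
    - [0,0,-0.01,0,-1]
    - [0,0,-0.015,0,-1]
    - [0,0,-0.0175,0,-1]
    - [0,0,-0.0175,0,-1]

```text
time_s: 30.15
tcp_pos: [558.5, -75.9, 224.8]
tool_rot: [1.736, 1.57, 0.205]
contact_force: [0.5, -1.3, -0.5]
opening: 0.4
```

```bash
python3 n.py n2
```

```text
30.2 [558.41 -75.9  224.76] [0.57 0.98 0.16]
```

View pics/n2.png

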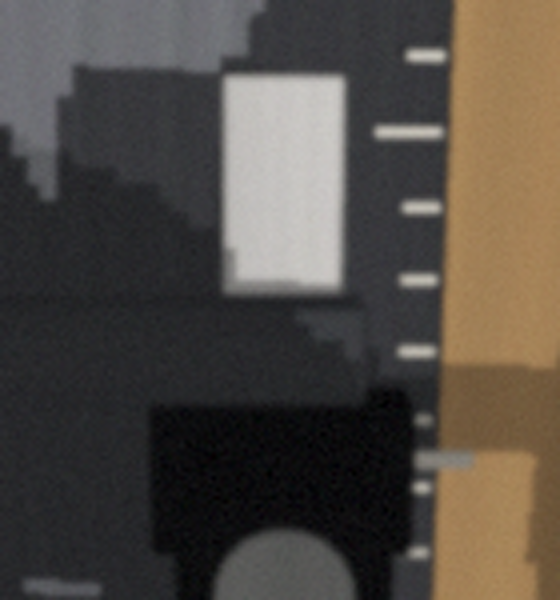

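Call:
send_rows:
  deltas:
    - [0,0,-0.0025,0,-1]
    - [0,0,-0.005,0,-1]
    - [0,0,-0.005,0,-1]

```text
time_s: 30.5
tcp_pos: [558.4, -74.9, 224.8]
tool_rot: [1.791, 1.571, 0.26]
contact_force: [0.7, -1.3, -0.8]
opening: 0.2
```

Call:
send_rows:
  deltas:
    - [0,0,-0.002,0,-1]
    - [0,0,-0.002,0,-1]

```text
time_s: 30.7
tcp_pos: [558.3, -74.5, 224.7]
tool_rot: [1.94, 1.571, 0.409]
contact_force: [0.5, -0.2, 0.4]
opening: 0.5
```

Call:
send_rows:
  deltas:
    - [0,0,-0.002,0,-1]
    - [0,0,-0.002,0,-1]

```text
time_s: 30.9
tcp_pos: [558.3, -74.1, 224.7]
tool_rot: [2.287, 1.571, 0.756]
contact_force: [0.7, -0.9, 0.3]
opening: 0.3
```

Call:
send_rows:
  deltas:
    - [0,0,-0.0015,0,-1]
    - [0,0,-0.0015,0,-1]

```text
time_s: 31.1
tcp_pos: [558.3, -73.8, 224.7]
tool_rot: [2.747, 1.571, 1.216]
contact_force: [1.0, -1.2, 0.3]
opening: 0.4
```

```bash
python3 n.py n3
```

```text
31.15 [558.28 -73.84 224.68] [ 0.56 -2.52  0.57]
```

View pics/n3.png

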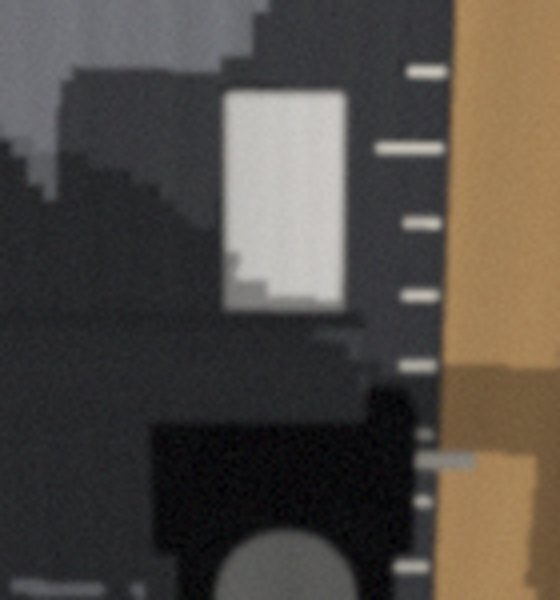

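Run:
```python
from h import *
w=manip.capture("wrist");o=manip.observe();t=o['tcp_pos'];print(o['contact_force'].round(2))
for yr in(28.5,29.5,30.5,31.5): print(yr,proj(w,[558,t[1]+yr,44])[0].round(2),proj(w,[558,t[1]+yr,20])[0].round(2))
print(ray(w,320,226,44)-t)
```

```text
[ 0.48 -0.84  1.11]
28.5 [321.05 231.36] [320.72 220.1 ]
29.5 [321.14 229.33] [320.79 218.31]
30.5 [321.22 227.29] [320.87 216.5 ]
31.5 [321.31 225.25] [320.95 214.7 ]
[  -0.86545215   31.10892292 -180.67701707]
```

Call:
send_rows:
  deltas:
    - [0,0,-0.0015,0,-1]
    - [0,0,-0.0015,0,-1]

```text
time_s: 31.4
tcp_pos: [558.2, -73.7, 224.7]
tool_rot: [-0.055, 1.571, -1.586]
contact_force: [0.4, -2.3, 1.0]
opening: 0.5
```

```bash
cat > f.py <<'E'
from h import *
cap("wrist");a=manip.observe();cap("wrist");b=manip.observe();print(b['time_s'],b['tcp_pos'].round(2),a['contact_force'].round(2),b['contact_force'].round(2))
E
python3 f.py
```

```text
31.5 [558.24 -73.66 224.68] [ 0.55 -0.9   0.51] [ 0.12 -1.58  1.01]
```

Call:
send_rows:
  deltas:
    - [0,0,-0.0015,0,-1]
    - [0,0,-0.0015,0,-1]

```text
time_s: 31.7
tcp_pos: [558.3, -73.5, 224.7]
tool_rot: [0.138, 1.57, -1.393]
contact_force: [0.1, -3.8, -0.3]
opening: 0.4
```

```bash
python3 f.py
```

```text
31.8 [558.26 -73.53 224.7 ] [-0.53 -4.68 -0.59] [-0.16 -4.33 -0.45]
```

The reading jumped from about 1.3 to 4.3 N while the advance stalled, so the rider is on the lug. I'll back off straight away.

Call:
send_rows:
  deltas:
    - [0,0,0.003,0,-1]
    - [0,0,0.01,0,-1]
    - [0,0,0.03,0,-1]
    - [0,0,0.08,0,-1]
    - [0,0,0.15,0,-1]
    - [0,0,0.15,0,-1]

```text
time_s: 32.4
tcp_pos: [559.6, -105.3, 224.7]
tool_rot: [0.901, 1.57, -0.633]
contact_force: [-0.2, 0.1, 0.4]
opening: 0.6
```

Call:
send_rows:
  deltas:
    - [-0.25,0,0,0,-1]
    - [-0.5,0,0.1,0,-1]
    - [-0.75,0,0.4,0,-1]
    - [-0.9,0,0.8,0,-1]
    - [-0.9,0,0.8,0,-1]
    - [-0.9,0,0.8,0,-1]
    - [-0.9,0,0.8,0,-1]

```text
time_s: 33.1
tcp_pos: [565.3, -265.7, 405.6]
tool_rot: [0.938, 1.568, -0.597]
contact_force: [0.3, 0.5, -0.2]
opening: 0.3
```

Run:
```python
from h import *
w=cap("wrist","z_w");t=cap("scene","raw_z");o=manip.observe();print(o['time_s'],o['tcp_pos'],o['contact_force'],w['eye'])
cv2.imwrite('pics/z_s.png',cv2.resize(t['img'][180:330,200:400],None,fx=4,fy=4,interpolation=cv2.INTER_CUBIC))
```

```text
33.2 [ 565.49237941 -262.85355832  403.86068007] [-0.37348884  0.16629195 -0.67691636] [ 562.41853818 -195.26197271  384.44811223]
```

View pics/z_s.png

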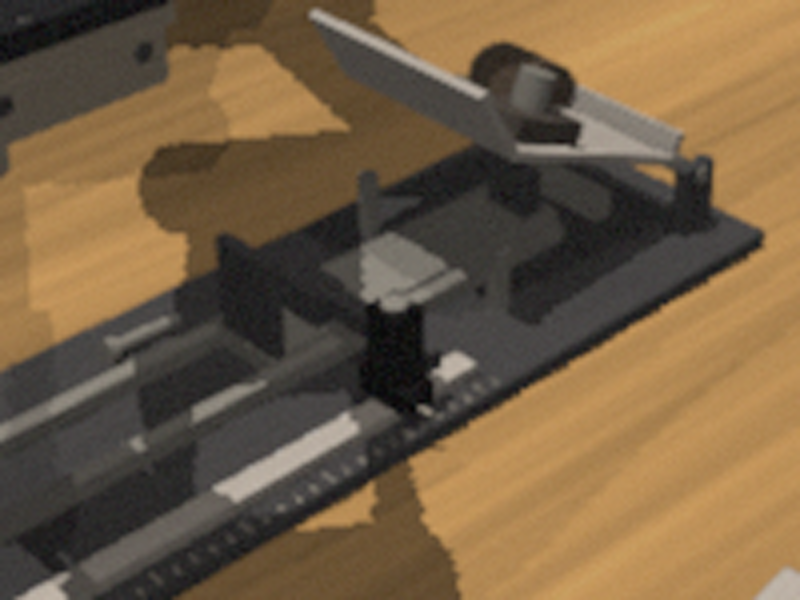

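View pics/z_w.png

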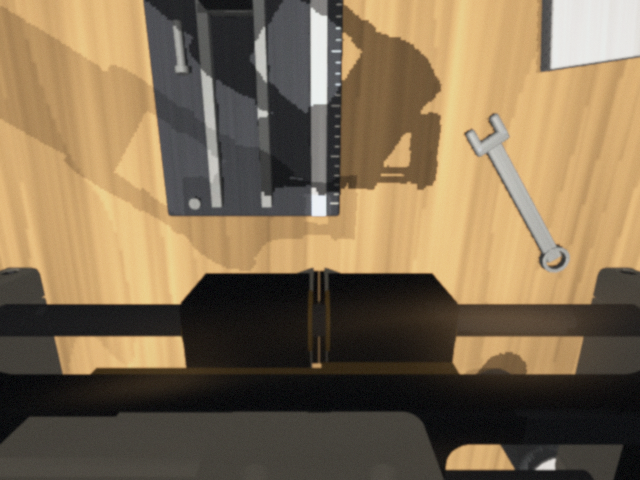

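Call:
send_rows:
  deltas:
    - [0,0,-0.25,0,-1]
    - [0,0,-0.5,0,-1]
    - [0.2,0,-0.75,0,-1]
    - [0.4,0,-0.8,0,-1]
    - [0.4,0,-0.8,0,-1]
    - [0.4,0,-0.8,0,-1]

```text
time_s: 33.8
tcp_pos: [559.3, -102.0, 324.0]
tool_rot: [-1.91, 1.568, 2.844]
contact_force: [1.4, -0.4, -0.3]
opening: 0.4
```

Run:
```python
from h import *
manip.capture("wrist");w=cap("wrist","y_w");o=manip.observe();print(o['time_s'],o['tcp_pos'].round(1),w['eye'])
cv2.imwrite('pics/y.png',cv2.resize(w['img'][120:280,240:400],None,fx=3.75,fy=3.75,interpolation=cv2.INTER_CUBIC))
```

```text
33.9 [ 560.1 -103.7  326.3] [556.57358417 -32.59533184 304.40760881]
```

View pics/y.png

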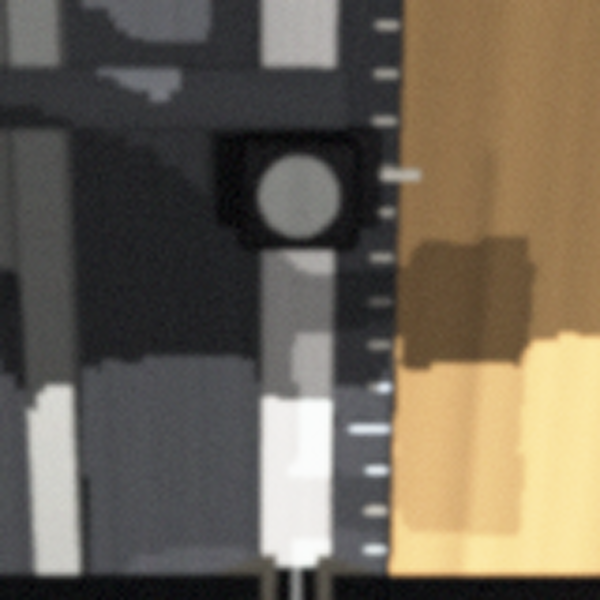

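Call:
send_rows:
  deltas:
    - [-0.2,0,0.2,0,-1]
    - [-0.4,0,0.45,0,-1]
    - [-0.4,0,0.7,0,-1]
    - [-0.4,0,0.8,0,-1]
    - [-0.4,0,0.8,0,-1]
    - [-0.4,0,0.8,0,-1]
    - [-0.4,0,0.8,0,-1]

```text
time_s: 34.6
tcp_pos: [565.6, -262.9, 405.5]
tool_rot: [1.452, 1.57, -0.08]
contact_force: [1.0, -0.0, -0.3]
opening: 0.4
```

Run:
```python
from h import *
t=manip.capture("scene")['img'];z=cv2.imread('pics/raw_z.png')
cv2.imwrite('pics/end.png',np.vstack([cv2.resize(q[185:260,270:390],None,fx=6,fy=4,interpolation=cv2.INTER_CUBIC) for q in(z,t)]))
o=manip.observe();print(o['time_s'],o['tcp_pos'],o['contact_force'])
```

```text
34.65 [ 565.70330319 -262.46600814  405.3204966 ] [ 0.39825832 -0.0453337   0.21040683]
```

View pics/end.png

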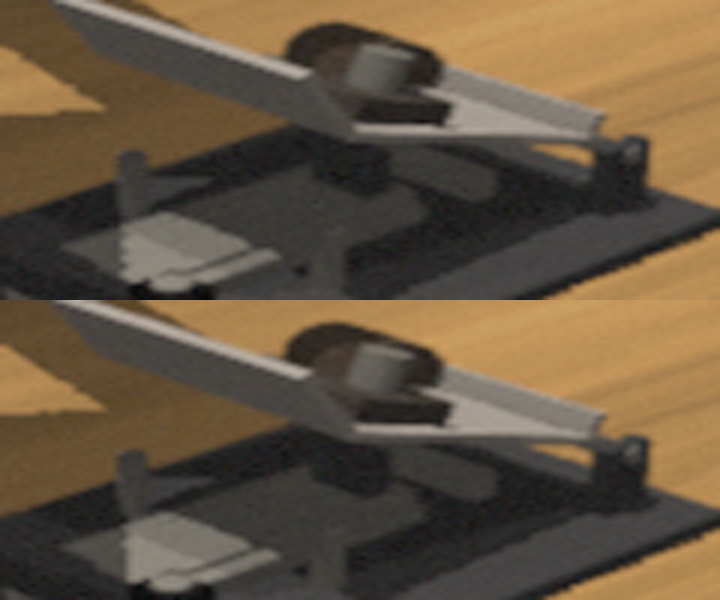

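Nothing has changed between the two views: both blocks and the plate are still and the hand is clear. I'll hand the job in.

```bash
python3 -c "
from workcell import manip
print(manip.sign_off())"
```

```text
the job is handed in; nothing more can be done
None
```

The arched block let go at a tilt of about 0.40 rad, and the rider now marks that position against the sled's lug. The job was handed in at 34.7 s.

- **Slip:** I pushed the sled in 1 to 4 mm steps, checking the scene camera after each. I stopped at the first sign of movement, and the arched block slid down to the ledge by itself. The last pictures show it resting there.
- **Studded block:** it stayed up. Comparing pictures from before the slip and after it shows no movement.
- **Tilt:** 0.40 rad is read from the camera image, good to perhaps 0.02 rad. The cameras disagreed by about 4 mm on where the fixture sits.
- **Rider:** I pushed it until the force rose from about 1.3 N to 4.3–4.7 N and the advance stalled. That is roughly 3 N on the lug after taking off the rider's own friction. The view from above shows no gap between rider and lug.
- **Sled:** I saw no sign that it shifted afterwards, and contact came within about 1 mm of where I expected it. The largest push-force reading on the sled was about 13 N.
- **End state:** the hand is well clear and reads no contact. I saw no contact with the bolt, wood block or screwdriver, but did not check their final positions separately.

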